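Load the ink rocker in balance

ROBOT

A 6-joint arm with a two-finger parallel gripper is mounted at the origin on a cart in front of the work surface, level with it; the furniture and walls round the work are solid. World frame = base frame: x ahead of the robot, y to its left, z up, the work surface at z = 0. Lengths are in mm, angles in rad, forces in N, time in s.
With the tool pointing down it reaches from about 250 to 800 mm from the base axis. Payload 8.5 kg.
Tool frame: the origin (TCP) lies between the finger pads; the fingertips stand 11 mm ahead of it and the grasp point (between the pads) lies 8 mm behind it (env.tips_ahead is the distance from the TCP to the fingertips, in mm); z points along the fingers, y is the direction in which the jaws open and shut (so a half turn about z gives the same grasp; the last joint's range is limited). The gripper opens to 85 mm and grips with 20 to 120 N. Pads are 22 mm wide; open, the fingers measure 114 mm over their backs; the gripper's body (76 mm by 85 mm) begins 54 mm behind the grasp point. The pads swing forward as they close: fully open they stand 13 mm farther back than shut.
Start: joints at [1.326, 0.238, -0.013, 1.319, 0, 1.571], TCP at [127.227, 509.302, 203.676] pointing down, gripper open.
Joint ranges: [-2.66, 2.66], [-1.03, 1.9], [-1.14, 1.46], [-1.82, 2.27], [-1.45, 1.34], [-3.14, 3.14]. Speed limits (rad/s): [2.22, 2.22, 2.79, 3.14, 3.14, 3.14].

INTERFACE

Orientations are given as a 3x3 rotation matrix whose columns are the frame's x, y, z axes.
In Python, from station import env gives the robot as it stands.
- The arm moves only by the tool move_arm, never from a script. Its arguments are lists of equal length, an entry for each row: "slide": the shift along the tool's x, y, z in mm, a list of three; "rot": the turn, a rotation vector about the tool's x, y, z in degrees, a list of three; "gripper": the opening, from -1 (shut) to 1 (fully open), so that 0 is half open. A call has 1 to 20 rows; each row is the pose to reach, as a shift and turn from the pose commanded when the call began, along the tool's axes at that moment; what a row does not reach only later rows make up. A row lasts 1/10 s, in which the tool goes at most 50 mm and 8.59 degrees, less where a joint would pass 70% of its speed; a pose out of reach is approached as far as the arm can. A call with a gripper value outside its range is refused whole. The fingers move at their own pace and stop on an object; "grip_force" is the grip in N (left out, the last holds). Time passes only in rows, so rows that repeat a pose let the fingers close. It gives the time, the measured TCP pose, the force and the opening at its end, in the units of the state.
- env.read_state(): the state, without advancing time (a new reading comes with each control period).
- env.grab_frame(name): name is "scene" or "top" or "wrist"; returns a dict with "color" (480x640x3 uint8, red, green, blue), "fov_y" (degrees; the focal length in pixels is half the picture's height over the tangent of half this angle, whatever the lens; pixels are square), "cx", "cy" (the principal point, pixels), "world_from_camera" (4x4, takes a point from camera to world coordinates). Camera axes: x right, y up, looking along -z (the intrinsics and any distortion apply to the point x, -y, -z); pixel columns grow to the right and rows downward; lengths in mm; the calibration is good to about 2 mm. The wrist camera is an equidistant fisheye: a pixel r from the principal point sees the ray r / f radians off the axis. A picture is of the moment at which its call begins. There is no depth.
- env.sign_off(): hands the job in, once; it reports no verdict.
The state is a dict: "time_s": time; "qpos": joint angles; "joint_velocities": joint speeds; "joint_torque": joint torques, N m; "position": TCP position; "tcp_rot": TCP orientation; "force": force on the tool from outside, world axes, zero at the start; "moment": the same for the moment, N m; "finger_gap": finger opening in mm.
Only numpy, scipy, OpenCV 4.12 (cv2) and the standard library are available. Lean on these libraries where they do the work, as an engineer would, in place of code of your own. Each camera call takes 0.05 s, during which the arm holds its last target.

TASK

Load the ink rocker for mixing: take the two black-capped ink bottles out of the rack and gently set them down standing on the rocker's swinging tray, one on each side of its yellow centre line and equally far from it, so that the tray hangs level. Leave the blue-capped bottle standing in the rack and do not disturb the things lying on the bench.

Things in the scene. Friction and masses are not known exactly. Their poses are not given: they have to be found in the camera images.
- ink_a_mid (a point): Ink bottle A: white round bottle, black screw cap, dark label; 58 mm across, 130 mm high with cap, about 0.19 kg. The point lies on its axis half-way up (65 mm above its underside); z is its axis, up. Grip it by two opposite sides (52 mm between the fingers; flat faces along its own x and y) 80 to 105 mm above its underside; the cap cannot be gripped.
- ink_b_mid (a point): Ink bottle B: the same as ink bottle A (black cap); the point lies on its axis half-way up, 65 mm above its underside.
- makeup_mid (a point): Make-up fluid bottle with a BLUE cap and blue label, same size and shape; the point lies half-way up. It shares the rack with the ink bottles, in any of the three places, and stays there.
- rack: Grey sheet-metal rack fixed to the bench, 380 mm wide (its y), x = -48 to +102 mm; the open front (-x) faces the robot. Origin at bench level. The three bottles stand on its deck (12 mm above the origin) near x = 0, y = -115, 0, +115 mm. A lip on the deck's front edge stands 10 mm above the deck; the cheeks at the two ends are 40 mm high in front of the tier.
- rocker: Ink rocker fixed to the bench: blue base 178 mm (its x) by 190 mm (its y), 38 mm high, with an upright at front and back (x = +-73 to +-87 mm, 56 mm wide, top 170 mm) carrying the tray's pivot 150 mm above the bench. Origin at bench level under the middle; x along the pivot, away from the robot; y along the tray. The drive is uncoupled, so the tray swings freely.
- tray_mid (a point): Centre of the tray's floor, on the yellow centre line; turns with the tray: x along the pivot, y along the tray, z up. Aluminium tray with black mat, 300 mm (y) by 112 mm (x), rim 14 mm high, slung 70 mm under its pivot on straps at x = +-57 mm within 65 mm of the centre line. Level, its floor is 80 mm above the bench. About 88 mm from the centre line a bottle has most room.
- tray (a joint): Swing of the tray, rad: 0 level, positive with its +y (left) side up; bumpers at -0.2 and +0.2. It rights itself softly (about 0.6 N m per rad, damped). One bottle takes its side down to the bumper (the other then stands 18 mm high, 88 mm out; 2 N pushes it back level). Two bottles level it; 10 mm difference of their distances tips it 0.03 rad. Weights differ by a few per cent.
- rail_clamp: Orange guide-rail clamp, 66 x 72 x 28 mm, lying on the bench in front of the rack; bystander. Origin under its middle.
- cap_grey: Grey screw closure, 62 mm across, 26 mm high, on the bench in front of the rack; bystander. Origin under its middle.
- marker: Black marker pen with blue cap, 144 x 20 x 19 mm, on the bench to the left of the rocker; bystander. Origin under its middle.
- side_cutter: Side cutters with red handles, 152 x 48 x 16 mm, on the bench near the robot; bystander. Origin under their middle.
- rack_tier (a point): Middle of the front edge of the rack's upper tier, at its underside: 200 mm above the bench, 58 mm above the caps. The tier runs back 100 mm from here over the rear half of each bottle, so a gripper pointing straight down does not fit: come in from the front with the tool tilted back 30 to 45 degrees. Things on the tier reach 318 mm above the bench.

How it is judged:
By the outcome, as a careful person would: the job done as asked, in the order asked, and still so for the second after the job is handed in, with the robot touching nothing.
It also fails if it takes over 64 s, if anything falls off the work surface, if the arm or the gripper's body presses on something with over 40 N, if the wrist force passes 120 N, or if a joint passes its speed limit or range.

## Working session

There is one attempt and no reset: what is moved stays moved. The work goes in short steps, Python scripts to look and compute and a tool call to move; the robot and the scene stay as the last step left them, time stands still between calls to the robot, and variables do not carry over. Pictures are saved under pics/ and viewed, and the job is handed in when it is done.

Besides the shell and the picture viewer there is one more tool, called after ">>>" as name(argument=value, ...), one argument or row to a line, values as JSON. move_arm: Moves the arm, as the interface text tells. Its arguments: {"type":"object","properties":{"slide":{"type":"array","items":{"type":"array","items":{"type":"number"}}},"rot":{"type":"array","items":{"type":"array","items":{"type":"number"}}},"gripper":{"type":"array","items":{"type":"number"}},"grip_force":{"type":"number"}},"required":["slide","rot","gripper"]}

```bash
ls; mkdir -p pics
python3 - <<'E'
from station import env
import cv2
print(env.read_state())
for n in ["scene","top","wrist"]:
    f=env.grab_frame(n); cv2.imwrite(f"pics/{n}0.png",f["color"][:,:,::-1]); print(n,f["fov_y"],f["cx"],f["cy"],f["world_from_camera"].tolist(),[k for k in f])
E
```

```text
pics
{'time_s': 0.0, 'qpos': array([ 1.32599635e+00,  2.38778456e-01, -1.42097969e-02,  1.31920978e+00,
        2.77205775e-06,  1.57077463e+00]), 'joint_velocities': array([ 7.80576331e-05, -1.51228178e-03, -3.28699571e-04,  5.54558132e-04,
        5.35025362e-04, -5.35133287e-04]), 'joint_torque': array([ 1.63798115e-03, -5.38773680e+01,  3.46450675e+01,  1.82224461e-02,
        9.58425147e-06,  5.64506948e-06]), 'position': array([127.13364213, 508.9248499 , 203.09618226]), 'tcp_rot': array([[-9.70191079e-01,  2.42340984e-01, -3.42410786e-04],
       [ 2.42341226e-01,  9.70190127e-01, -1.35924633e-03],
       [ 2.80247002e-06, -1.40170891e-03, -9.99999018e-01]]), 'force': array([0.25495168, 0.37214595, 0.21463794]), 'moment': array([ 0.03764535, -0.01795787,  0.00446548]), 'finger_gap': 85.53096647065584}
scene 56.02641174402026 316.56558507685196 242.48167050636388 [[0.7617126406795037, 0.27644256784369736, -0.5859806820305938, -128.6825993152157], [-0.6477471285563283, 0.3454985412541209, -0.6790098787486866, -645.6565529175365], [0.014748236372140533, 0.8967777119639276, 0.4422
[... 189 characters left out ...]
6, 0.9963379408580504, -0.08516861345107817, 437.0149594055546], [-0.9998946042532135, -0.008578974804577809, -0.011712453910755791, 123.30432492995713], [-0.01240022160077486, 0.08507119840487985, 0.9962977093751693, 1265.7167156220576], [0.0, 0.0, 0.0, 1.0]] ['color', 'fov_y', 'cx', 'cy', 'world_from_camera']
wrist 65.70646984690485 314.5677615606087 238.65695074773865 [[0.24204539312977327, -0.9367043886175971, -0.25298007037943954, 63.49603206667361], [0.9702639583287763, 0.23330470007580592, 0.06447300280514329, 524.49104230413], [-0.001370705229900986, -0.26106283777487543, 0.9653208357329187, 373.0786033613003], [0.0, 0.0, 0.0, 1.0]] ['color', 'fov_y', 'cx', 'cy', 'world_from_camera']
```

View pics/scene0.png

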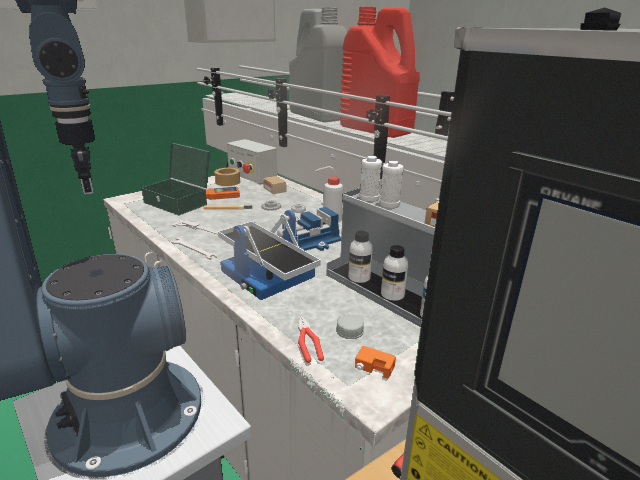

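View pics/top0.png

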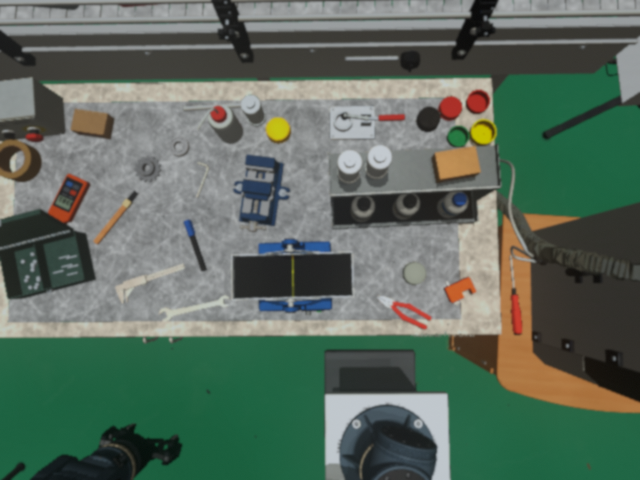

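View pics/wrist0.png

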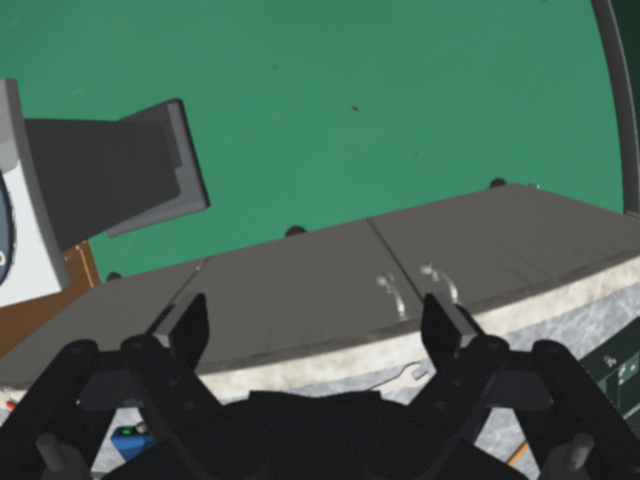

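Scene view: black-capped bottles at about (360,238) and (397,252), the third partly hidden behind the cabinet. In the top view the caps are at about (362,205), (407,203) and blue at (459,200), with the tray line at (293,276). I'll zoom in to get precise pixels.

```bash
cat > h.py <<'E'
import numpy as np, cv2
from station import env
from scipy.spatial.transform import Rotation as R
def ray(f,u,v,fish=False):
    fl=240/np.tan(np.radians(f["fov_y"]/2)); T=np.array(f["world_from_camera"])
    a=(u-f["cx"])/fl; b=(v-f["cy"])/fl
    if fish:
        r=np.hypot(a,b); s=np.sin(r)/r if r>1e-9 else 1; d=np.array([a*s,-b*s,-np.cos(r)])
    else: d=np.array([a,-b,-1.])
    d=T[:3,:3]@d; return T[:3,3],d/np.linalg.norm(d)
def plane(f,u,v,z,fish=False):
    o,d=ray(f,u,v,fish); return o+d*(z-o[2])/d[2]
def tri(*rays):
    A=np.zeros((3,3));b=np.zeros(3)
    for o,d in rays:
        P=np.eye(3)-np.outer(d,d);A+=P;b+=P@o
    x=np.linalg.solve(A,b); return x,[float(np.linalg.norm((np.eye(3)-np.outer(d,d))@(x-o))) for o,d in rays]
def proj(f,p,fish=False):
    fl=240/np.tan(np.radians(f["fov_y"]/2)); T=np.array(f["world_from_camera"])
    c=T[:3,:3].T@(np.array(p)-T[:3,3]); x,y,z=c[0],-c[1],-c[2]
    if fish:
        h=np.hypot(x,y); t=np.arctan2(h,z); return f["cx"]+fl*t*x/h, f["cy"]+fl*t*y/h
    return f["cx"]+fl*x/z, f["cy"]+fl*y/z
def save(name,img,box=None,k=1):
    if box: x0,y0,x1,y1=box; img=img[y0:y1,x0:x1]
    cv2.imwrite(f"pics/{name}.png",cv2.resize(img,None,fx=k,fy=k,interpolation=cv2.INTER_CUBIC)[:,:,::-1])
def rot(tilt,yaw=0,roll=0):
    """tilt (deg) of tool z forward from down; yaw about world z; roll (deg) about world x' applied outside tilt"""
    t=np.radians(tilt)
    M=np.array([[-np.cos(t),0,np.sin(t)],[0,1,0],[-np.sin(t),0,-np.cos(t)]])
    return (R.from_euler('z',yaw,degrees=True)*R.from_euler('x',roll,degrees=True)).as_matrix()@M
def goto(cmdp,cmdR,p,Rm):
    """slide/rot from commanded pose to target TCP pose"""
    return np.round(cmdR.T@(np.array(p)-cmdp),1), np.round(R.from_matrix(cmdR.T@Rm).as_rotvec(degrees=True),2)
E
python3 - <<'E'
from h import *
t=env.grab_frame("top"); s=env.grab_frame("scene")
save("topc",t["color"],(220,130,520,340),2.6); save("scenec",s["color"],(210,170,450,350),3.3)
E
```

```text
(no output)
```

View pics/topc.png

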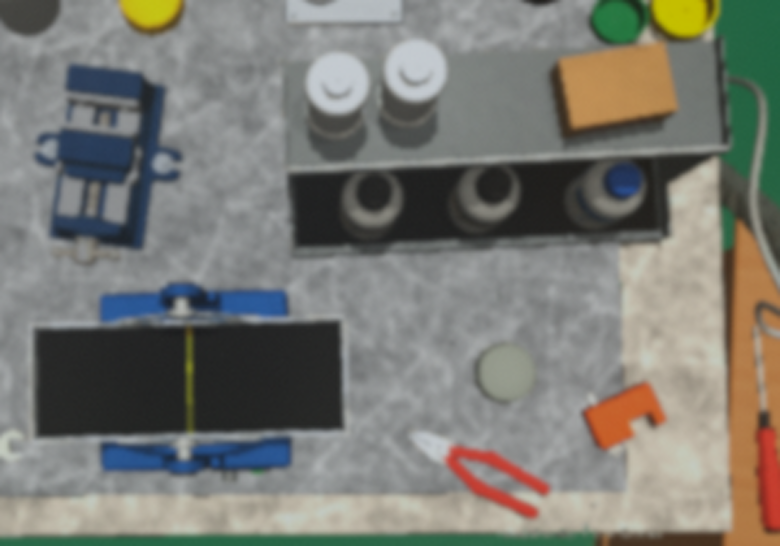

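View pics/scenec.png

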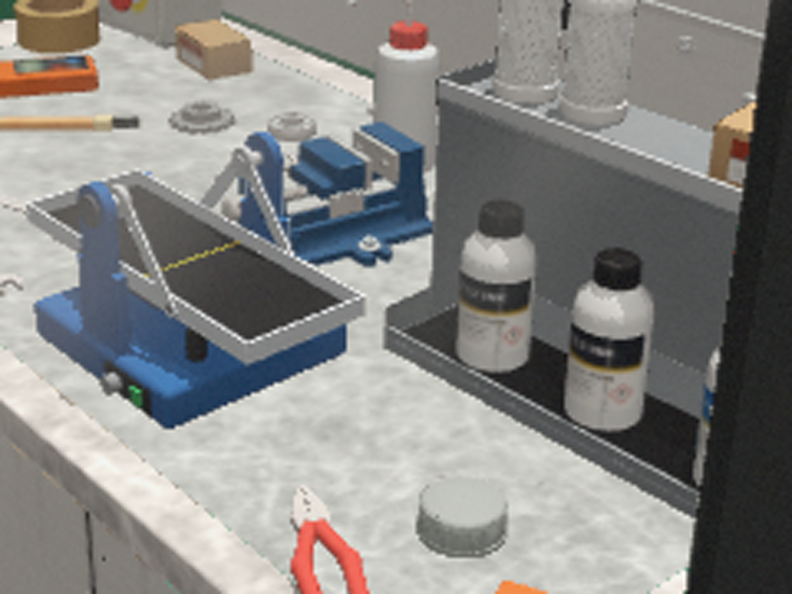

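Run:
```python
from h import *
np.set_printoptions(precision=1,suppress=True)
t=env.grab_frame("top"); s=env.grab_frame("scene")
T=lambda u,v:(220+u/2.6,130+v/2.6); S=lambda u,v:(210+u/3.3,170+v/3.3)
P={"capL":((377,187),(502,208)),"capM":((496,184),(619,256)),
"lineBack":((190,330),(238,243)),"lineFront":((190,432),(165,269)),
"cornFR":((343,431),(247,347)),"cornBR":((341,321),(362,300)),"tierL":((289,163),(441,86)),"lipL":((294,252),(386,333)),"capgrey":((505,372),(463,492))}
for k,(a,b) in P.items():
    x,e=tri(ray(t,*T(*a)),ray(s,*S(*b))); print(k,x,np.array(e))
for k,uv,z in [("lineB",(190,330),80),("lineF",(190,432),80),("FL",(33,437),94),("BL",(36,322),94),("FR",(343,431),94),("BR",(341,321),94),("capL",(377,187),142),("capM",(496,184),142),("blue",(627,181),142),("tierL",(289,166),200),("tierR",(725,149),200),("lipL",(294,252),22),("lipR",(664,238),22),("clamp",(625,416),28),("cutter",(480,475),10),("grey",(505,372),26)]:
    print(k,plane(t,*T(*uv),z))
```

```text
capL [627.4  55.1 142.3] [0.9 0.9]
capM [630.3 -55.  143.8] [1.1 1.1]
lineBack [503.2 230.3  83.1] [2.2 2.2]
lineFront [415.3 223.4  91.3] [13.1 13.1]
cornFR [405.4  85.7  88. ] [1.3 1.3]
cornBR [510.3  85.7  89.6] [2.5 2.5]
tierL [636.1 135.2 215.1] [1.4 1.4]
lipL [582.9 132.6  14.5] [1. 1.]
capgrey [461.  -77.9  30.5] [1.4 1.4]
lineB [501.6 231.9  80. ]
lineF [404.2 232.   80. ]
FL [401. 379.  94.]
BL [509.6 377.2  94. ]
FR [404.5  86.7  94. ]
BR [508.2  87.4  94. ]
capL [628.1  54.5 142. ]
capM [629.8 -54.5 142. ]
blue [ 631.4 -174.2  142. ]
tierL [637.5 134.4 200. ]
tierR [ 648.7 -244.6  200. ]
lipL [582.8 131.9  22. ]
lipR [ 593.7 -241.4   22. ]
clamp [ 415.5 -195.2   28. ]
cutter [357.3 -52.9  10. ]
grey [460.  -77.7  26. ]
```

```bash
cat > plan.py <<'E'
from h import *
np.set_printoptions(precision=1,suppress=True)
def plan(*targets):
    """targets: (grasp point, tilt, yaw, roll); prints slide/rot from measured pose"""
    s=env.read_state(); p=np.array(s["position"]);Rm=np.array(s["tcp_rot"])
    print("t",round(s["time_s"],2),"tcp",p,"grasp",p-8*Rm[:,2],"F",s["force"],"gap",round(s["finger_gap"],1))
    for g,ti,ya,ro in targets:
        M=rot(ti,ya,ro); q=np.array(g,float)+8*M[:,2]
        a,b=goto(p,Rm,q,M); print(g,"->",a.tolist(),b.tolist())
E
python3 - <<'E'
from plan import *
plan(((300,380,330),20,0,0),((500,90,330),40,1.7,0),((536,52,217),40,1.7,0))
E
```

```text
t 0.35 tcp [127.2 509.2 203.5] grasp [127.2 509.2 211.5] F [-0.2  0.3  0.2] gap 85.7
(300, 380, 330) -> [-201.6, -82.9, -118.9] [-2.47, -19.9, -13.88]
(500, 90, 330) -> [-468.2, -315.0, -120.2] [-5.51, -39.75, -15.07]
(536, 52, 217) -> [-512.4, -343.1, -7.2] [-5.51, -39.75, -15.07]
```

>>> move_arm(
  slide=[
    [-50,-20,-30],
    [-100,-41,-60],
    [-150,-62,-90],
    [-201,-83,-119],
    [-250,-130,-120],
    [-305,-175,-120],
    [-360,-220,-120],
    [-415,-265,-120],
    [-468,-315,-120],
    [-468,-315,-120],
    [-490,-330,-60],
    [-512,-343,-7],
    [-512,-343,-7],
    [-512,-343,-7],
    [-512,-343,-7],
    [-512,-343,-7],
  ],
  rot=[
    [0,-5,-3],
    [-1,-10,-7],
    [-2,-15,-10],
    [-2.5,-20,-14],
    [-3,-25,-14],
    [-4,-30,-14.5],
    [-5,-35,-15],
    [-5.5,-39.75,-15],
    [-5.5,-39.75,-15],
    [-5.5,-39.75,-15],
    [-5.5,-39.75,-15],
    [-5.5,-39.75,-15],
    [-5.5,-39.75,-15],
    [-5.5,-39.75,-15],
    [-5.5,-39.75,-15],
    [-5.5,-39.75,-15],
  ],
  gripper=[1,1,1,1,1,1,1,1,1,1,1,1,1,1,1,1],
  grip_force=35,
)

```text
time_s: 1.95
position: [540.5, 51.4, 209.9]
tcp_rot: [[-0.767, -0.026, 0.641], [-0.02, 1.0, 0.017], [-0.641, 0.001, -0.767]]
force: [-0.3, -0.6, 0.2]
finger_gap: 85.5
```

Run:
```python
from plan import *
plan()
f=env.grab_frame("wrist"); save("w1",f["color"])
for n,p in {"capL":(628,55,142),"capM":(630,-55,142),"blue":(631,-174,142)}.items(): print(n,np.array(proj(f,p,True)))
s=env.grab_frame("scene"); save("s1",s["color"])
```

```text
t 1.95 tcp [540.5  51.4 209.9] grasp [535.3  51.2 216. ] F [-0.3 -0.6  0.2] gap 85.5
capL [317.  256.3]
capM [182.5 255. ]
blue [ 67.4 251.9]
```

View pics/w1.png

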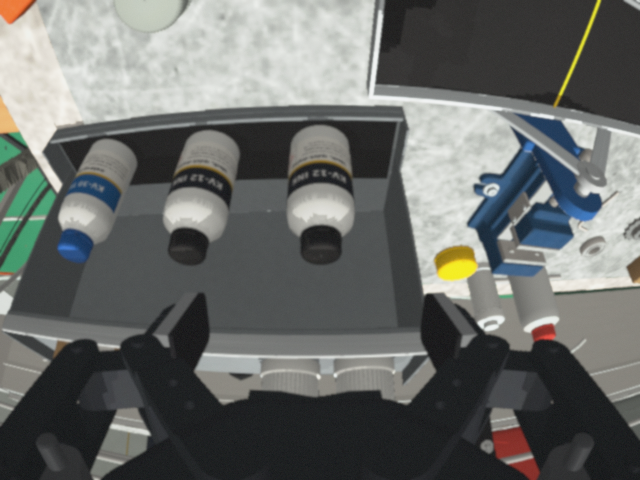

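View pics/s1.png

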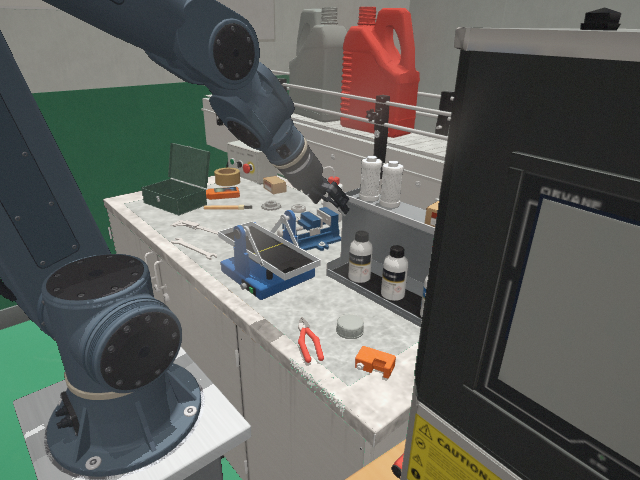

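Wrist view: caps at about (321,246), (188,247) and blue (75,245). I'll measure the black caps more precisely, using the dark blob's side extents together with the top view.

Run:
```python
from plan import *
f=env.grab_frame("wrist"); c=f["color"]; save("w1c",c,(140,110,380,280),3.3)
m=(c.max(2)<75).astype(np.uint8); m[:200]=0; m[275:]=0; m[:,:150]=0;m[:,370:]=0
n,l,st,ce=cv2.connectedComponentsWithStats(m)
for i in range(1,n):
    if st[i,4]>150: print(st[i],ce[i])
```

```text
[ 297  223   43   40 1478] [318.  242.4]
[ 165  225   43   39 1303] [185.6 243.7]
```

View pics/w1c.png

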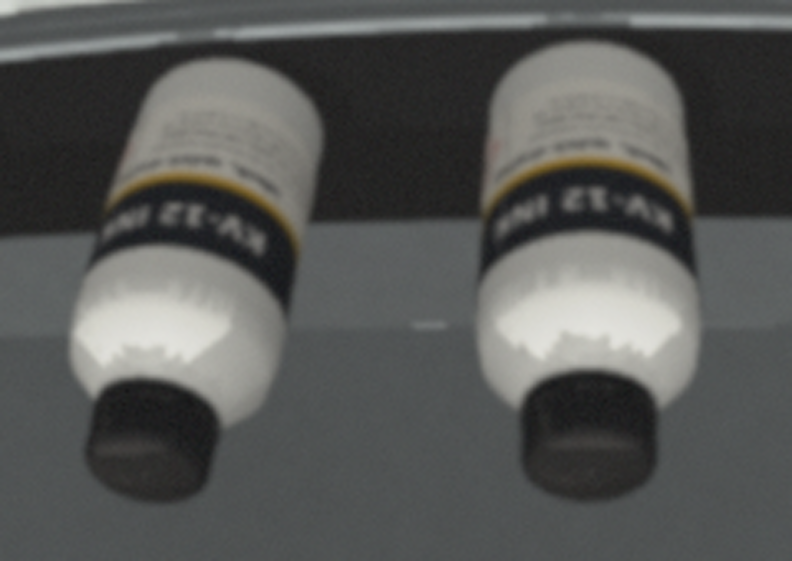

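Run:
```python
from plan import *
f=env.grab_frame("wrist"); t=env.grab_frame("top");s=env.grab_frame("scene")
T=lambda u,v:(220+u/2.6,130+v/2.6); S=lambda u,v:(210+u/3.3,170+v/3.3); W=lambda u,v:(140+u/3.3,110+v/3.3)
for n,w,a,b in [("L",(589,466),(377,187),(502,208)),("M",(151,467),(496,184),(619,256))]:
    r=[ray(f,*W(*w),True),ray(t,*T(*a)),ray(s,*S(*b))]
    print(n,*tri(*r),tri(r[0],r[1])[0],plane(f,*W(*w),142,True))
plan(((630,56,106),40,1.7,0))
```

```text
L [627.8  56.6 141.2] [2.133144421230928, 2.2249463432668297, 0.2494499919935941] [628.1  56.5 140.7] [625.6  58.6 142. ]
M [631.7 -53.1 141.7] [2.7276875480688405, 2.3606489602131755, 2.0665986462723667] [630.6 -52.4 141.4] [630.  -49.8 142. ]
t 2.25 tcp [541.   53.7 212. ] grasp [535.8  53.6 218.1] F [ 0.6  0.6 -0.4] gap 85.7
(630, 56, 106) -> [0.2, -0.5, 146.4] [0.07, 0.11, 0.01]
```

>>> move_arm(
  slide=[
    [1,0,40],
    [2,0,80],
    [2,0,105],
    [2,0,125],
    [2,0,137],
    [2,0,145],
    [2,0,145],
    [2,0,145],
  ],
  rot=[
    [0,0,0],
    [0,0,0],
    [0,0,0],
    [0,0,0],
    [0,0,0],
    [0,0,0],
    [0,0,0],
    [0,0,0],
  ],
  gripper=[1,1,1,1,1,1,1,1],
)

```text
time_s: 3.05
position: [632.4, 55.3, 99.0]
tcp_rot: [[-0.765, -0.029, 0.643], [-0.022, 1.0, 0.019], [-0.643, 0.001, -0.766]]
force: [-0.2, 0.5, -0.9]
finger_gap: 85.6
```

Run:
```python
from plan import *
f=env.grab_frame("wrist"); save("w2",f["color"])
s=env.grab_frame("scene"); save("s2",s["color"],(210,130,450,310),3.3)
plan(((628,56.5,106),40,1.7,0))
```

```text
t 3.15 tcp [632.5  55.2  99.4] grasp [627.4  55.  105.5] F [0.6 0.1 0.1] gap 85.5
(628, 56.5, 106) -> [-0.8, 1.4, 0.1] [-0.01, 0.08, -0.07]
```

View pics/w2.png

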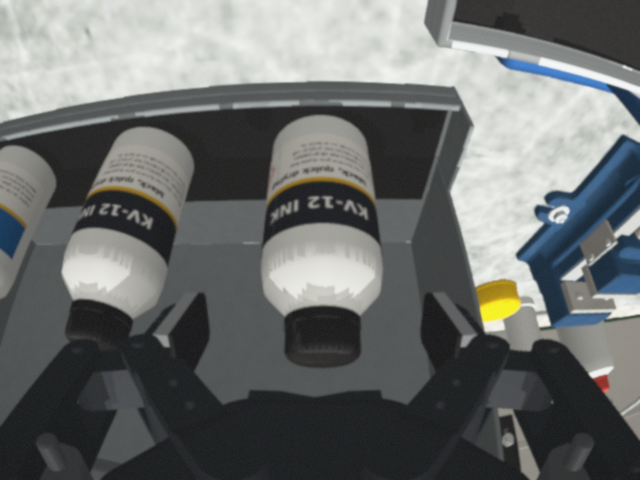

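View pics/s2.png

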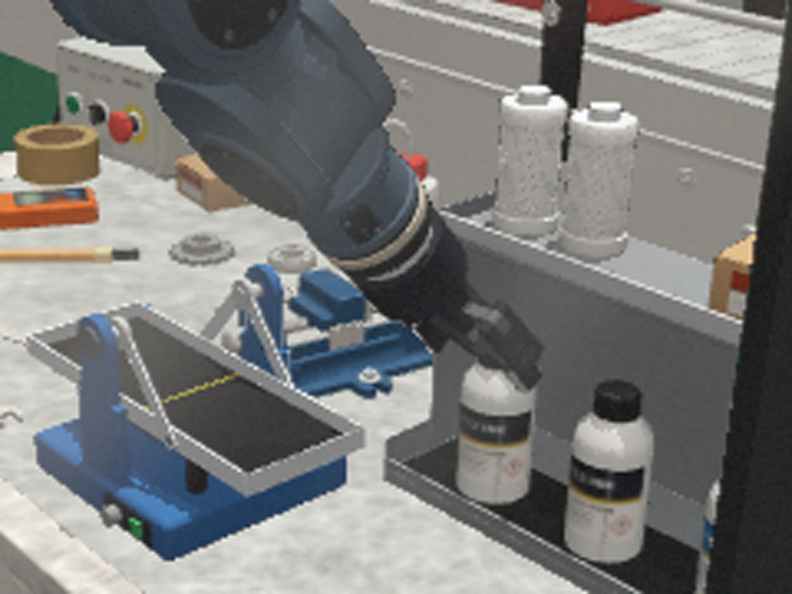

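>>> move_arm(
  slide=[
    [0,3,0],
    [0,3,0],
    [0,3,0],
    [0,3,0],
    [0,3,0],
    [0,3,0],
    [0,3,0],
    [0,3,0],
    [0,3,0],
    [0,3,0],
    [0,3,0],
    [0,3,0],
  ],
  rot=[
    [0,0,0],
    [0,0,0],
    [0,0,0],
    [0,0,0],
    [0,0,0],
    [0,0,0],
    [0,0,0],
    [0,0,0],
    [0,0,0],
    [0,0,0],
    [0,0,0],
    [0,0,0],
  ],
  gripper=[1,1,0.2,0.2,0.2,0.2,-0.2,-0.6,-1,-1,-1,-1],
  grip_force=35,
)

```text
time_s: 4.35
position: [632.9, 58.0, 99.0]
tcp_rot: [[-0.765, -0.028, 0.644], [-0.021, 1.0, 0.019], [-0.644, 0.001, -0.765]]
force: [-1.8, -0.3, 5.5]
finger_gap: 49.3
```

Run:
```python
from plan import *
f=env.grab_frame("wrist"); save("w3",f["color"])
plan(((622,58,134),40,1.7,0),((520,58,190),40,1.7,0))
```

```text
t 4.4 tcp [632.9  58.   99.1] grasp [627.8  57.9 105.2] F [-1.8 -1.1  5.4] gap 49.5
(622, 58, 134) -> [-14.1, 0.3, -25.7] [-0.03, 0.09, -0.09]
(520, 58, 190) -> [27.9, 3.2, -134.2] [-0.03, 0.09, -0.09]
```

View pics/w3.png

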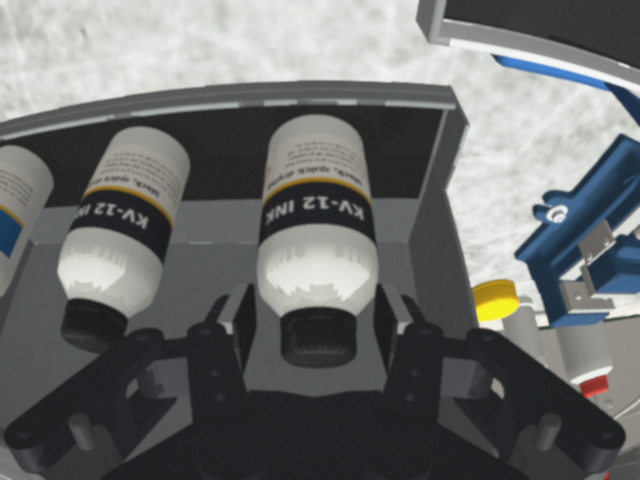

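>>> move_arm(
  slide=[
    [-4,0,-5],
    [-9,0,-11],
    [-14,0,-18],
    [-15,0,-24],
    [-14,0,-34],
    [-8,0,-55],
    [0,1,-80],
    [14,2,-110],
    [28,3,-134],
    [28,3,-134],
    [28,3,-134],
  ],
  rot=[
    [0,0,0],
    [0,0,0],
    [0,0,0],
    [0,0,0],
    [0,0,0],
    [0,0,0],
    [0,0,0],
    [0,0,0],
    [0,0,0],
    [0,0,0],
    [0,0,0],
  ],
  gripper=[-1,-1,-1,-1,-1,-1,-1,-1,-1,-1,-1],
)

```text
time_s: 5.5
position: [524.5, 58.1, 184.1]
tcp_rot: [[-0.764, -0.029, 0.644], [-0.021, 1.0, 0.019], [-0.644, 0.001, -0.765]]
force: [0.1, -0.1, -1.4]
finger_gap: 48.9
```

Run:
```python
from plan import *
f=env.grab_frame("wrist"); save("w4",f["color"])
f=env.grab_frame("scene"); save("s4",f["color"],(210,110,450,290),3.3)
f=env.grab_frame("top"); save("t4",f["color"],(220,130,520,340),2.6)
plan()
```

```text
t 5.65 tcp [525.1  58.  182.9] grasp [520.   57.8 189. ] F [-0.8  0.3 -2.1] gap 49.2
```

View pics/w4.png

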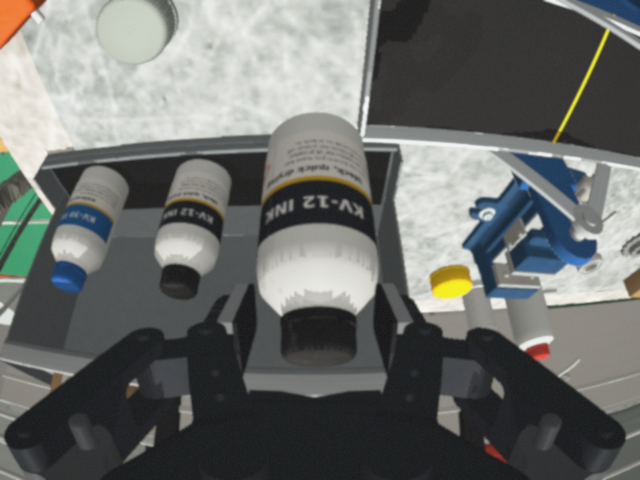

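View pics/s4.png

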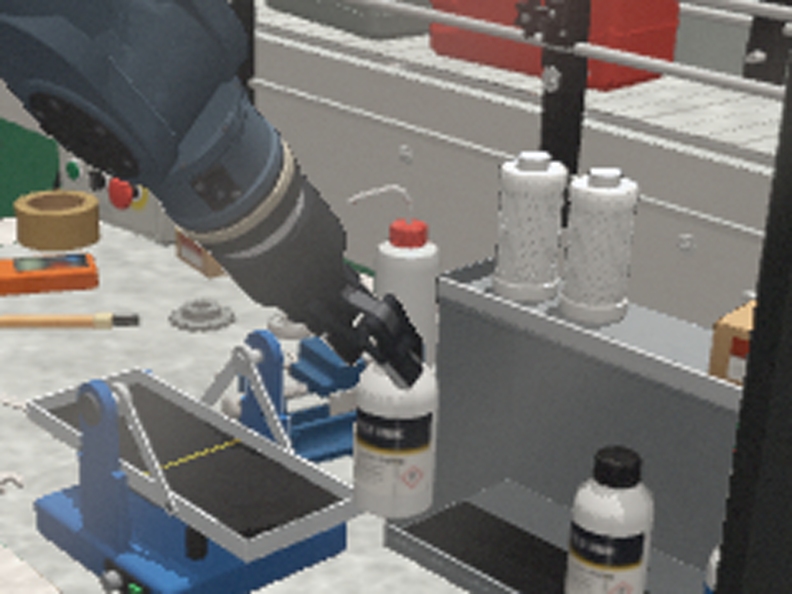

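View pics/t4.png

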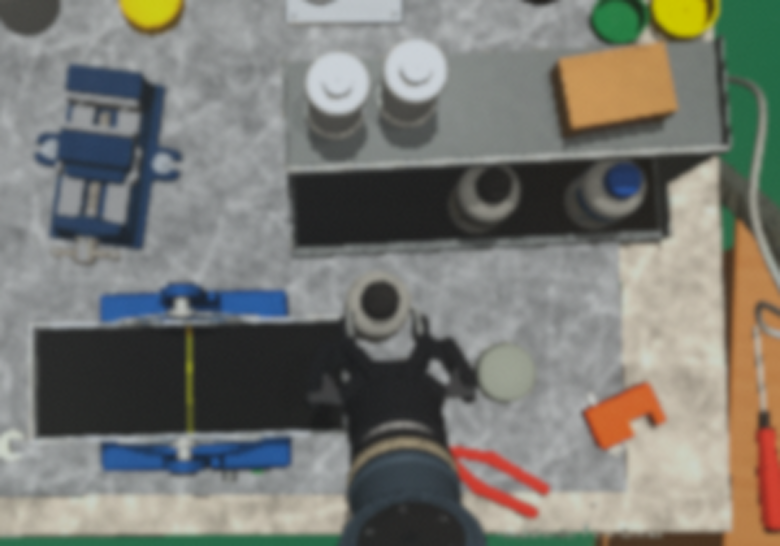

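Run:
```python
from plan import *
t=env.grab_frame("top");s=env.grab_frame("scene")
def yl(c,box):
    h=cv2.cvtColor(c,cv2.COLOR_RGB2HSV); m=cv2.inRange(h,(20,110,90),(35,255,255)); k=np.zeros_like(m);x0,y0,x1,y1=box;k[y0:y1,x0:x1]=m[y0:y1,x0:x1]
    v,u=np.nonzero(k); return u,v
u,v=yl(t["color"],(270,240,310,310)); print(len(u),v.min(),v.max())
l=cv2.fitLine(np.c_[u,v].astype(np.float32),cv2.DIST_L2,0,.01,.01).ravel(); print(l)
ends=[(l[2]+l[0]/l[1]*(vv-l[3]),vv) for vv in (v.min(),v.max())]
for e in ends: print("top end",e,plane(t,*e,80))
u2,v2=yl(s["color"],(240,235,300,265)); print(len(u2),u2.min(),u2.max(),v2.min(),v2.max())
# height of line: plane of scene line ∩ top rays
i=u2.argmin();j=u2.argmax()
for k in (i,j): print("scene end",u2[k],v2[k],plane(s,u2[k],v2[k],80))
plan(((500,80,300),40,1,0),((456,150,300),40,0,0),((456,320,300),40,0,0),((456,320,235),40,0,0))
```

```text
54 259 295
[  0.    1.  292.5 272.7]
top end (np.float64(292.43164074743856), np.int64(259)) [496.4 233.6  80. ]
top end (np.float64(292.61170915650894), np.int64(295)) [407.1 233.2  80. ]
25 260 282 243 251
scene end 260 251 [438.4 235.2  80. ]
scene end 282 243 [510.6 237.3  80. ]
t 5.75 tcp [525.   57.9 182.5] grasp [519.9  57.8 188.6] F [ 0.9 -0.9 -1.9] gap 49.1
(500, 80, 300) -> [-56.8, 22.8, -97.7] [0.42, -0.05, 0.46]
(456, 150, 300) -> [-24.6, 93.9, -124.7] [1.06, -0.05, 1.23]
(456, 320, 300) -> [-28.2, 263.8, -121.5] [1.06, -0.05, 1.23]
(456, 320, 235) -> [13.5, 263.8, -71.7] [1.06, -0.05, 1.23]
```

>>> move_arm(
  slide=[
    [-28,6,-40],
    [-57,23,-85],
    [-57,30,-105],
    [-40,60,-118],
    [-25,94,-124],
    [-26,140,-124],
    [-27,185,-122],
    [-28,230,-122],
    [-28,265,-121],
    [-10,265,-100],
    [8,265,-78],
    [13,265,-72],
    [13,265,-72],
    [13,265,-72],
  ],
  rot=[
    [0,0,0],
    [0.4,0,0.5],
    [0.6,0,0.7],
    [1,0,1.2],
    [1,0,1.2],
    [1,0,1.2],
    [1,0,1.2],
    [1,0,1.2],
    [1,0,1.2],
    [1,0,1.2],
    [1,0,1.2],
    [1,0,1.2],
    [1,0,1.2],
    [1,0,1.2],
  ],
  gripper=[-1,-1,-1,-1,-1,-1,-1,-1,-1,-1,-1,-1,-1,-1],
)

```text
time_s: 7.15
position: [461.7, 321.6, 231.1]
tcp_rot: [[-0.765, -0.001, 0.644], [0.001, 1.0, 0.002], [-0.644, 0.002, -0.765]]
force: [1.0, 0.6, -1.8]
finger_gap: 49.1
```

Run:
```python
from plan import *
plan()
f=env.grab_frame("wrist"); save("w5",f["color"])
np.save("w5T.npy",f["world_from_camera"])
f=env.grab_frame("scene"); save("s5",f["color"],(180,110,420,290),3.3)
f=env.grab_frame("top"); save("t5",f["color"],(220,130,520,340),2.6)
plan()
```

```text
t 7.15 tcp [461.7 321.6 231.1] grasp [456.5 321.6 237.3] F [ 1.   0.6 -1.8] gap 49.1
t 7.3 tcp [461.7 321.7 231.6] grasp [456.5 321.7 237.7] F [ 0.3  0.6 -1.2] gap 49.3
```

View pics/w5.png

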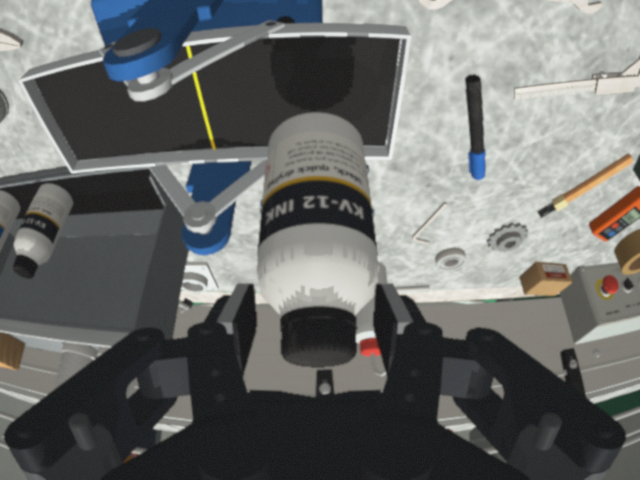

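View pics/s5.png

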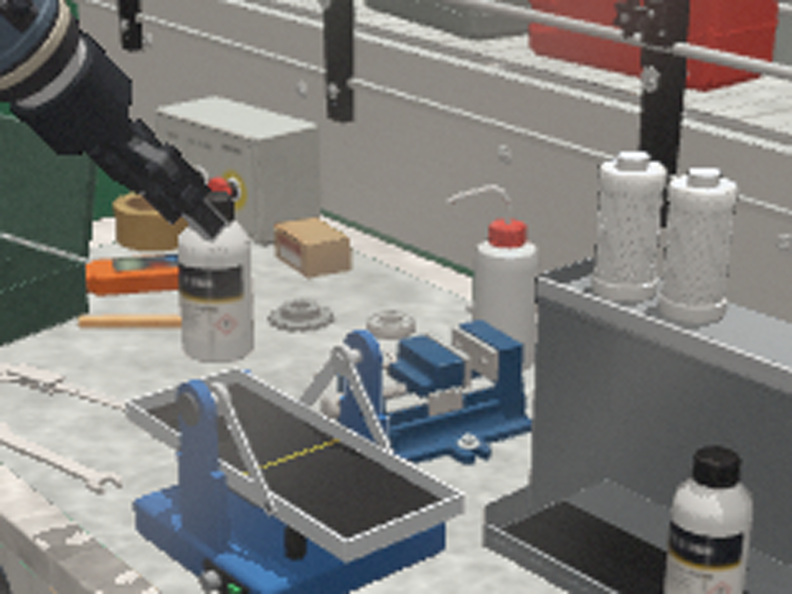

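View pics/t5.png

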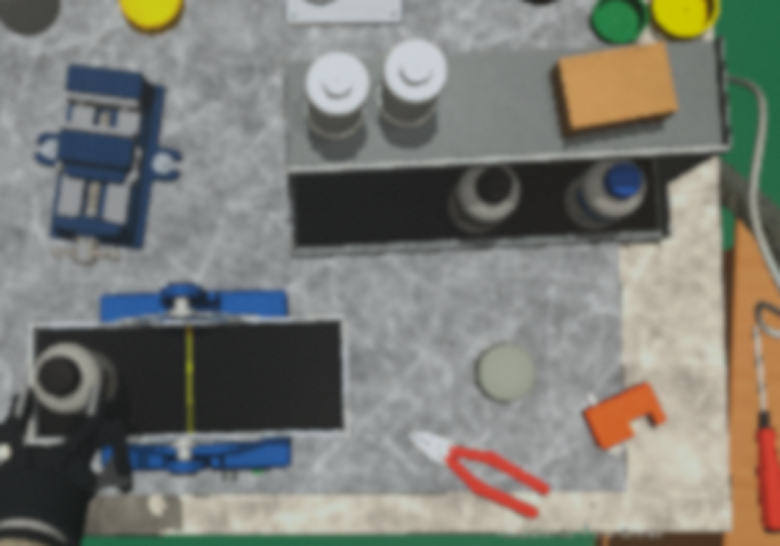

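Run:
```python
from plan import *
f=env.grab_frame("wrist");t=env.grab_frame("top")
for n,uv,z in [("lineback",(213,149),80),("linefront",(189,48),80),("FLrim",(410,26),94),("BLrim",(390,155),94),("FRrim",(22,82),94),("BRrim",(73,170),94)]: print(n,plane(f,*uv,z,True))
T=lambda u,v:(220+u/2.6,130+v/2.6)
for n,w,a in [("FL",(410,26),(32,438)),("BL",(390,155),(34,324)),("FR",(22,82),(344,431)),("BR",(73,170),(342,320)),("lineB",(213,149),(190,328))]:
    print(n,*tri(ray(f,*w,True),ray(t,*T(*a))))
c=plane(t,*T(60,376),237.5+37); print("held cap top",c, plane(f,320,355,237.5+36,True))
```

```text
lineback [510.1 233.6  80. ]
linefront [412.  233.5  80. ]
FLrim [391.7 381.4  94. ]
BLrim [505.8 383.5  94. ]
FRrim [406.1  87.6  94. ]
BRrim [510.6  90.6  94. ]
FL [399.3 385.3  75. ] [1.1913946485253697, 1.1913946485252283]
BL [507.8 381.9  91.5] [2.194550461654811, 2.194550461654847]
FR [405.5  86.2  93.2] [1.1109654829776134, 1.1109654829776454]
BR [510.7  87.6  92.3] [1.9382493444579085, 1.9382493444580575]
lineB [504.4 233.5  85. ] [2.3211321819746367, 2.321132181974704]
held cap top [455.  318.4 274.5] [452.8 323.2 273.5]
```

```bash
cat >> plan.py <<'E'
Y0=233.5; X0=456
def tp(d,th,h,gh=93.2,x=X0):
    c,s=np.cos(th),np.sin(th); a,b=d,gh-70+h
    return ((x,round(Y0+a*c-b*s,1),round(150+a*s+b*c,1)),40,0,np.degrees(th))
E
python3 - <<'E'
from plan import *
plan(tp(88,0,30),tp(88,0,10),tp(88,-.05,8),tp(88,-.1,8),tp(88,-.15,8),tp(88,-.2,8),tp(88,-.2,3),tp(88,-.2,0))
E
```

```text
t 7.4 tcp [461.4 321.5 231.1] grasp [456.3 321.5 237.3] F [ 0.1  0.7 -2.1] gap 48.7
(456, np.float64(321.5), np.float64(203.2)) -> [22.1, -0.1, 25.9] [0.12, 0.07, -0.04]
(456, np.float64(321.5), np.float64(183.2)) -> [35.0, -0.1, 41.2] [0.12, 0.07, -0.04]
(456, np.float64(322.9), np.float64(176.8)) -> [39.1, 1.0, 46.1] [2.32, 0.07, -1.88]
(456, np.float64(324.2), np.float64(172.3)) -> [42.0, 2.0, 49.5] [4.51, 0.07, -3.73]
(456, np.float64(325.2), np.float64(167.7)) -> [44.9, 2.6, 53.0] [6.7, 0.08, -5.57]
(456, np.float64(325.9), np.float64(163.1)) -> [47.9, 3.0, 56.5] [8.9, 0.08, -7.41]
(456, np.float64(325.0), np.float64(158.2)) -> [51.0, 2.1, 60.2] [8.9, 0.08, -7.41]
(456, np.float64(324.4), np.float64(155.3)) -> [52.9, 1.5, 62.5] [8.9, 0.08, -7.41]
```

>>> move_arm(
  slide=[
    [11,0,13],
    [22,0,26],
    [30,0,35],
    [35,0,41],
    [37,0.5,43.5],
    [39,1,46],
    [40.5,1.5,48],
    [42,2,49.5],
    [43.5,2.3,51],
    [45,2.6,53],
    [46.5,2.8,55],
    [48,3,56.5],
    [48,3,56.5],
    [49.5,2.5,58.3],
    [51,2.1,60.2],
    [51,2.1,60.2],
    [51,2.1,60.2],
  ],
  rot=[
    [0,0,0],
    [0,0,0],
    [0,0,0],
    [0,0,0],
    [1.2,0,-0.9],
    [2.3,0,-1.9],
    [3.4,0,-2.8],
    [4.5,0,-3.7],
    [5.6,0,-4.6],
    [6.7,0,-5.6],
    [7.8,0,-6.5],
    [8.9,0,-7.4],
    [8.9,0,-7.4],
    [8.9,0,-7.4],
    [8.9,0,-7.4],
    [8.9,0,-7.4],
    [8.9,0,-7.4],
  ],
  gripper=[-1,-1,-1,-1,-1,-1,-1,-1,-1,-1,-1,-1,-1,-1,-1,-1,-1],
)

```text
time_s: 9.1
position: [460.6, 323.3, 151.1]
tcp_rot: [[-0.766, -0.0, 0.643], [-0.128, 0.98, -0.153], [-0.63, -0.2, -0.751]]
force: [-0.3, 0.4, -0.5]
finger_gap: 49.1
```

Run:
```python
from plan import *
plan(tp(88,-.2,0),tp(88,-.2,-1.5))
f=env.grab_frame("wrist"); save("w6",f["color"])
f=env.grab_frame("scene"); save("s6",f["color"],(180,110,420,290),3.3)
```

```text
t 9.1 tcp [460.6 323.3 151.1] grasp [455.5 324.5 157.1] F [-0.3  0.4 -0.5] gap 49.1
(456, np.float64(324.4), np.float64(155.3)) -> [0.7, 0.3, 1.7] [-0.04, 0.01, 0.04]
(456, np.float64(324.1), np.float64(153.8)) -> [1.7, 0.3, 2.9] [-0.04, 0.01, 0.04]
```

View pics/w6.png

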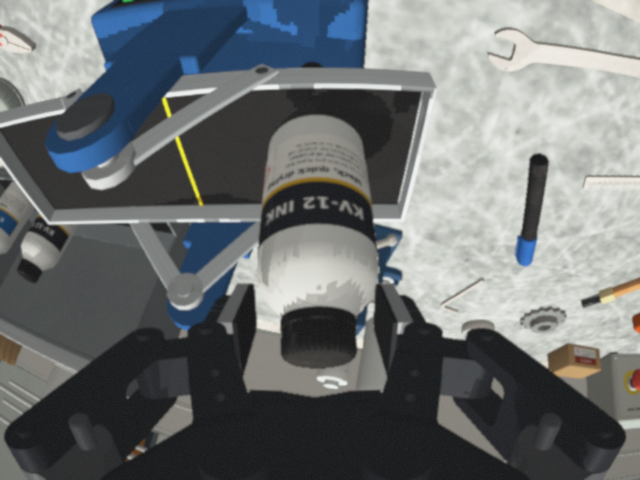

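View pics/s6.png

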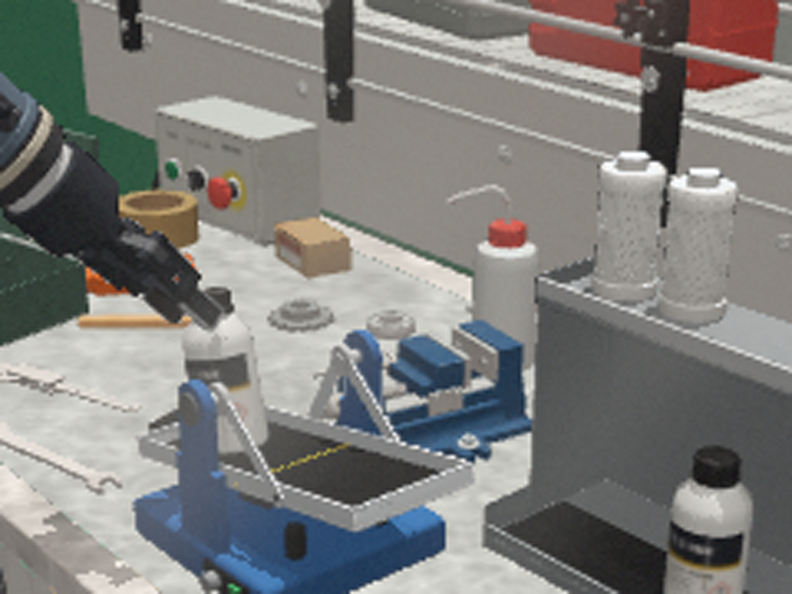

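>>> move_arm(
  slide=[
    [0.7,0.3,1],
    [1,0.3,1.7],
    [1.3,0.3,2.1],
    [1.7,0.3,2.6],
    [1.7,0.3,2.6],
    [1.7,0.3,2.6],
  ],
  rot=[
    [0,0,0],
    [0,0,0],
    [0,0,0],
    [0,0,0],
    [0,0,0],
    [0,0,0],
  ],
  gripper=[-1,-1,-1,-1,-1,-1],
)

```text
time_s: 9.8
position: [461.8, 323.6, 149.6]
tcp_rot: [[-0.764, 0.001, 0.645], [-0.128, 0.98, -0.152], [-0.632, -0.199, -0.749]]
force: [-4.8, -1.8, 10.1]
finger_gap: 49.5
```

Run:
```python
from plan import *
plan(tp(88,-.2,0),tp(88,-.2,-3))
f=env.grab_frame("wrist"); save("w7",f["color"],(100,40,460,280),2.2)
```

```text
t 9.8 tcp [461.8 323.6 149.6] grasp [456.7 324.8 155.6] F [-4.8 -1.8 10.1] gap 49.5
(456, np.float64(324.4), np.float64(155.3)) -> [0.8, -0.3, -0.1] [-0.03, 0.18, -0.02]
(456, np.float64(323.8), np.float64(152.3)) -> [2.7, -0.3, 2.2] [-0.03, 0.18, -0.02]
```

View pics/w7.png

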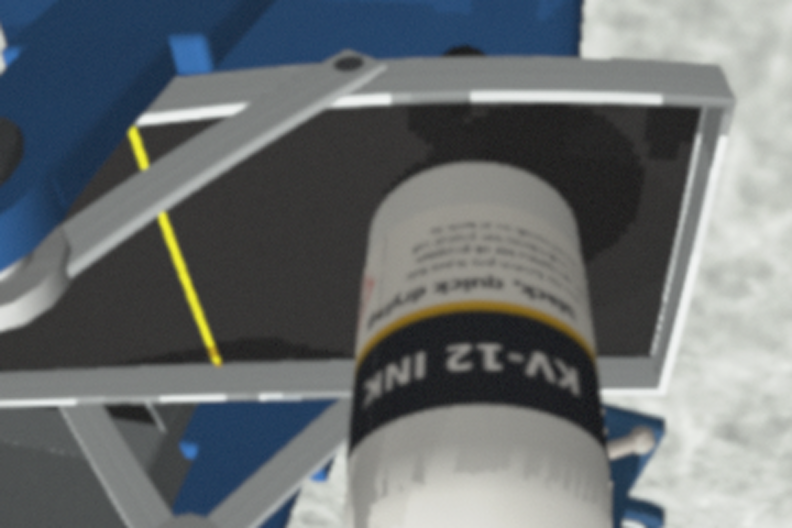

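>>> move_arm(
  slide=[
    [-0.4,0,-0.5],
    [-0.4,0,-0.5],
    [-0.4,0,-0.5],
    [-0.4,0,-0.5],
    [-0.4,0,-0.5],
    [-0.4,0,-0.5],
    [-0.4,0,-0.5],
    [-0.4,0,-0.5],
    [-0.4,0,-0.5],
  ],
  rot=[
    [0,0,0],
    [0,0,0],
    [0,0,0],
    [0,0,0],
    [0,0,0],
    [0,0,0],
    [0,0,0],
    [0,0,0],
    [0,0,0],
  ],
  gripper=[-1,-1,0.25,0.35,0.5,0.7,1,1,1],
)

```text
time_s: 10.75
position: [461.0, 323.2, 148.6]
tcp_rot: [[-0.766, -0.0, 0.643], [-0.129, 0.98, -0.153], [-0.63, -0.2, -0.75]]
force: [-0.1, 0.3, 0.6]
finger_gap: 85.4
```

Run:
```python
from plan import *
f=env.grab_frame("wrist"); save("w8",f["color"])
f=env.grab_frame("scene"); save("s8",f["color"],(180,110,420,290),3.3)
plan()
```

```text
t 10.85 tcp [461.  323.2 148.6] grasp [455.8 324.5 154.6] F [-0.4 -0.1 -0.4] gap 85.4
```

View pics/w8.png

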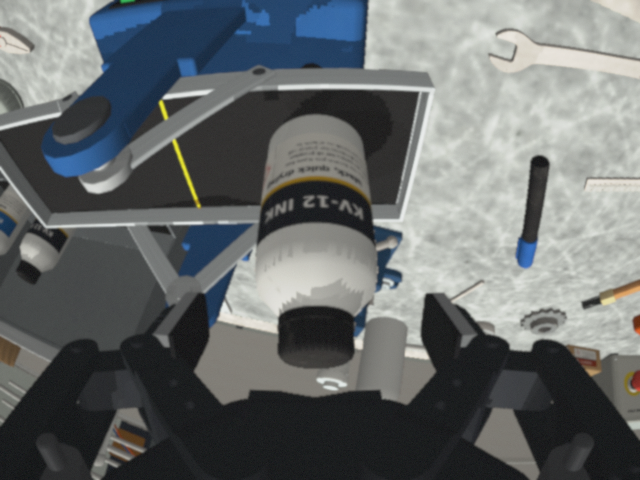

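View pics/s8.png

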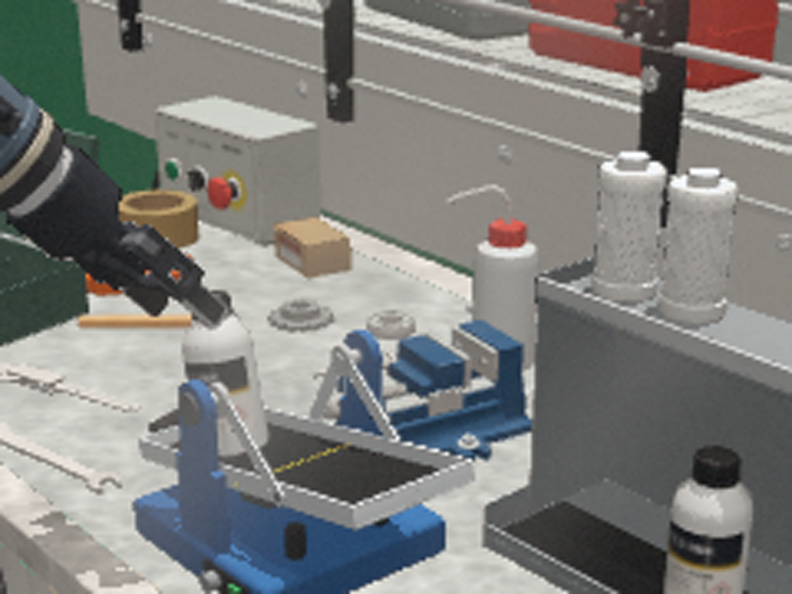

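>>> move_arm(
  slide=[
    [0,0,-10],
    [0,0,-25],
    [0,0,-50],
    [0,0,-90],
    [0,0,-130],
    [0,0,-150],
    [0,0,-150],
    [0,0,-150],
  ],
  rot=[
    [0,0,0],
    [0,0,0],
    [0,0,0],
    [0,0,0],
    [0,0,0],
    [0,0,0],
    [0,0,0],
    [0,0,0],
  ],
  gripper=[1,1,1,1,1,1,1,1],
)

```text
time_s: 11.65
position: [364.5, 346.5, 260.9]
tcp_rot: [[-0.766, -0.001, 0.643], [-0.129, 0.98, -0.152], [-0.63, -0.2, -0.75]]
force: [0.4, -0.0, -1.0]
finger_gap: 85.7
```

Run:
```python
from plan import *
plan(((400,250,300),40,0,0),((480,20,300),40,1.7,0),((540,-54,213),40,1.7,0))
f=env.grab_frame("wrist"); save("w9",f["color"])
t=env.grab_frame("top"); save("t9",t["color"],(220,130,520,340),2.6)
```

```text
t 11.65 tcp [364.5 346.5 260.9] grasp [359.4 347.7 266.9] F [ 0.4 -0.  -1. ] gap 85.7
(400, 250, 300) -> [-39.4, -101.2, 16.0] [-8.78, 0.02, 7.46]
(480, 20, 300) -> [-70.9, -326.5, 102.5] [-9.87, -0.15, 6.16]
(540, -54, 213) -> [-52.5, -381.7, 217.6] [-9.87, -0.15, 6.16]
```

View pics/w9.png

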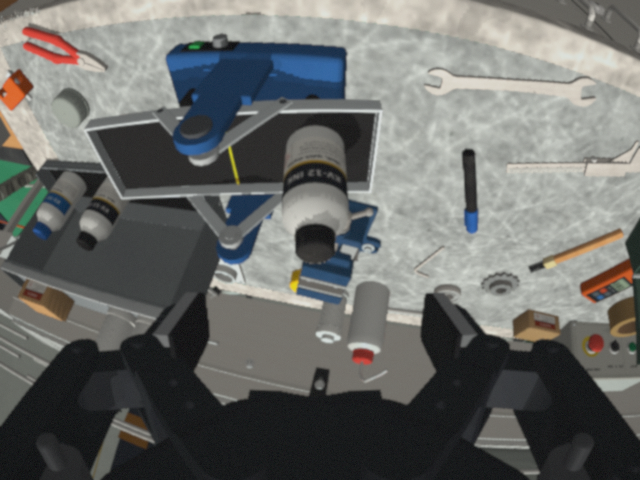

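View pics/t9.png

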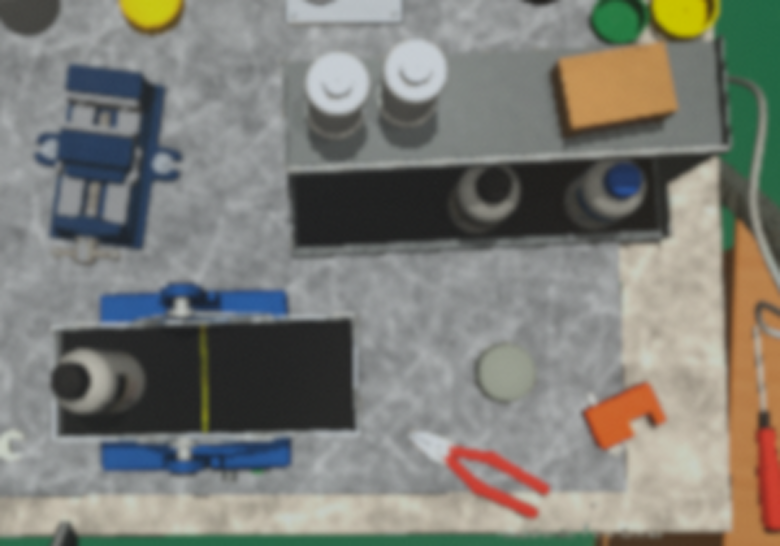

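>>> move_arm(
  slide=[
    [-20,-48,5],
    [-39,-95,15],
    [-46,-140,33],
    [-53,-188,51],
    [-60,-236,69],
    [-66,-284,87],
    [-70,-326,102],
    [-64,-350,140],
    [-58,-370,180],
    [-52,-382,217],
    [-52,-382,217],
    [-52,-382,217],
    [-52,-382,217],
    [-52,-382,217],
  ],
  rot=[
    [-4,0,3.5],
    [-8.8,0,7.4],
    [-9,0,7],
    [-9.2,0,6.8],
    [-9.4,0,6.6],
    [-9.6,-0.1,6.4],
    [-9.87,-0.15,6.16],
    [-9.87,-0.15,6.16],
    [-9.87,-0.15,6.16],
    [-9.87,-0.15,6.16],
    [-9.87,-0.15,6.16],
    [-9.87,-0.15,6.16],
    [-9.87,-0.15,6.16],
    [-9.87,-0.15,6.16],
  ],
  gripper=[1,1,1,1,1,1,1,1,1,1,1,1,1,1],
)

```text
time_s: 13.15
position: [544.1, -53.8, 208.8]
tcp_rot: [[-0.765, -0.03, 0.644], [-0.023, 1.0, 0.019], [-0.644, -0.001, -0.765]]
force: [-0.5, -0.3, -0.1]
finger_gap: 85.6
```

>>> move_arm(
  slide=[
    [0,0,0],
    [0,0,0],
    [0,0,0],
  ],
  rot=[
    [0,0,0],
    [0,0,0],
    [0,0,0],
  ],
  gripper=[1,1,1],
)

```text
time_s: 13.45
position: [544.1, -54.0, 208.2]
tcp_rot: [[-0.765, -0.03, 0.643], [-0.023, 1.0, 0.019], [-0.644, -0.001, -0.765]]
force: [-0.1, -0.9, 0.4]
finger_gap: 85.3
```

Run:
```python
from plan import *
f=env.grab_frame("wrist"); save("w10",f["color"],(200,110,440,290),3.3)
print(proj(f,(630.5,-51,142),True))
plan(((630.5,-51,105.5),40,1.7,0))
```

```text
(np.float64(315.91597535117774), np.float64(256.88633145005133))
t 13.5 tcp [544.  -54.2 208. ] grasp [538.9 -54.3 214.2] F [ 0.8 -0.4  0.6] gap 85.4
(630.5, -51, 105.5) -> [-0.3, 0.7, 142.2] [-0.03, 0.05, 0.01]
```

View pics/w10.png

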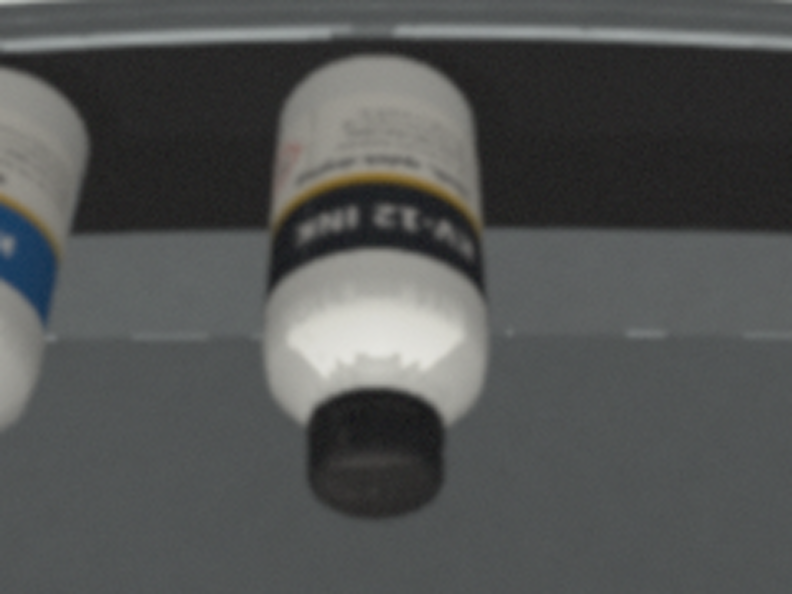

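Run:
```python
from plan import *
plan(((584.6,-52.3,160.7),40,-2,0),((630.5,-52.3,105.5),40,-2,0))
```

```text
t 13.5 tcp [544.  -54.2 208. ] grasp [538.9 -54.3 214.2] F [ 0.8 -0.4  0.6] gap 85.4
(584.6, -52.3, 160.7) -> [-0.6, 0.4, 70.3] [2.35, 0.05, 2.84]
(630.5, -52.3, 105.5) -> [-0.2, -1.0, 142.1] [2.35, 0.05, 2.84]
```

>>> move_arm(
  slide=[
    [0,0,35],
    [0,0,70],
    [0,-0.5,95],
    [0,-1,115],
    [0,-1,130],
    [0,-1,142],
    [0,-1,142],
    [0,-1,142],
  ],
  rot=[
    [1.2,0,1.4],
    [2.4,0,2.8],
    [2.4,0,2.8],
    [2.4,0,2.8],
    [2.4,0,2.8],
    [2.4,0,2.8],
    [2.4,0,2.8],
    [2.4,0,2.8],
  ],
  gripper=[1,1,1,1,1,1,1,1],
)

```text
time_s: 14.3
position: [635.0, -53.0, 98.7]
tcp_rot: [[-0.766, 0.036, 0.642], [0.027, 0.999, -0.024], [-0.642, -0.001, -0.766]]
force: [0.2, 0.5, 0.5]
finger_gap: 85.2
```

Run:
```python
from plan import *
f=env.grab_frame("wrist"); save("w11",f["color"])
plan(((630.5,-52.3,105.5),40,-2,0))
```

```text
t 14.35 tcp [635.1 -53.   99.2] grasp [630.  -52.8 105.3] F [-0.8 -0.3  0.9] gap 85.3
(630.5, -52.3, 105.5) -> [-0.5, 0.5, 0.2] [-0.07, 0.02, 0.01]
```

View pics/w11.png

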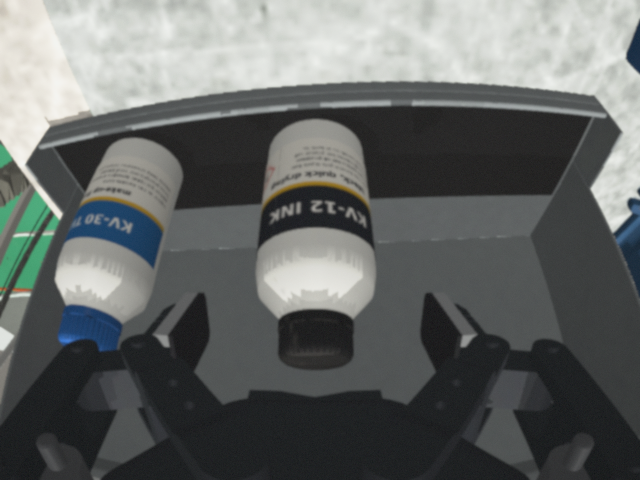

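Bottle B is centred between the fingers (axis at about u=316). Next: close, lift and pull out.

>>> move_arm(
  slide=[
    [0,0.5,0],
    [0,0.5,0],
    [0,0.5,0],
    [0,0.5,0],
    [0,0.5,0],
    [0,0.5,0],
    [0,0.5,0],
    [0,0.5,0],
    [0,0.5,0],
    [0,0.5,0],
    [0,0.5,0],
  ],
  rot=[
    [0,0,0],
    [0,0,0],
    [0,0,0],
    [0,0,0],
    [0,0,0],
    [0,0,0],
    [0,0,0],
    [0,0,0],
    [0,0,0],
    [0,0,0],
    [0,0,0],
  ],
  gripper=[1,0.2,0.2,0.2,0.2,-0.2,-0.6,-1,-1,-1,-1],
  grip_force=35,
)

```text
time_s: 15.45
position: [636.0, -52.4, 99.8]
tcp_rot: [[-0.764, 0.035, 0.644], [0.026, 0.999, -0.023], [-0.644, -0.001, -0.765]]
force: [-2.2, 1.3, 5.1]
finger_gap: 49.3
```

Run:
```python
from plan import *
plan(((520,-50,200),40,0,0),((500,20,280),40,0,0),((456,143,285),40,0,0))
```

```text
t 15.45 tcp [636.  -52.4  99.8] grasp [630.9 -52.2 105.9] F [-2.2  1.3  5.1] gap 49.3
(520, -50, 200) -> [24.2, -1.6, -143.4] [-1.34, 0.12, -1.52]
(500, 20, 280) -> [-10.2, 67.6, -219.1] [-1.34, 0.12, -1.52]
(456, 143, 285) -> [23.4, 189.0, -254.1] [-1.34, 0.12, -1.52]
```

>>> move_arm(
  slide=[
    [-4,0,-5],
    [-9,0,-11],
    [-14,0,-18],
    [-15,0,-24],
    [-14,0,-34],
    [-8,0,-55],
    [0,0,-80],
    [12,-1,-112],
    [24,-1,-143],
    [10,30,-180],
    [-10,67,-219],
    [0,105,-230],
    [12,148,-243],
    [23,189,-254],
    [23,189,-254],
    [23,189,-254],
    [23,189,-254],
  ],
  rot=[
    [0,0,0],
    [0,0,0],
    [0,0,0],
    [0,0,0],
    [0,0,0],
    [0,0,0],
    [0,0,0],
    [0,0,0],
    [0,0,0],
    [-0.5,0,-0.5],
    [-1,0,-1],
    [-1.3,0,-1.5],
    [-1.3,0,-1.5],
    [-1.3,0,-1.5],
    [-1.3,0,-1.5],
    [-1.3,0,-1.5],
    [-1.3,0,-1.5],
  ],
  gripper=[-1,-1,-1,-1,-1,-1,-1,-1,-1,-1,-1,-1,-1,-1,-1,-1,-1],
)

```text
time_s: 17.15
position: [461.0, 142.2, 278.1]
tcp_rot: [[-0.766, 0.001, 0.643], [0.0, 1.0, -0.001], [-0.643, -0.001, -0.766]]
force: [-0.2, 0.1, -1.4]
finger_gap: 48.6
```

Run:
```python
from plan import *
f=env.grab_frame("wrist"); save("w12",f["color"])
f=env.grab_frame("scene"); save("s12",f["color"],(180,110,420,290),3.3)
t=env.grab_frame("top"); save("t12",t["color"],(220,130,520,340),2.6)
plan()
```

```text
t 17.3 tcp [461.6 141.1 278.1] grasp [456.4 141.1 284.3] F [ 0.3 -0.1 -1.6] gap 48.5
```

View pics/w12.png

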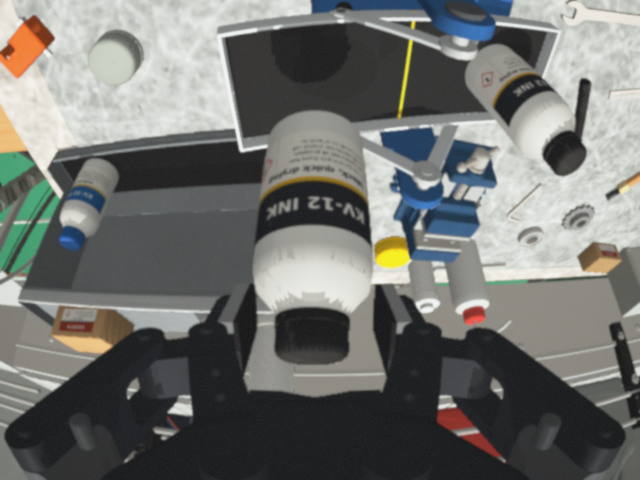

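View pics/s12.png

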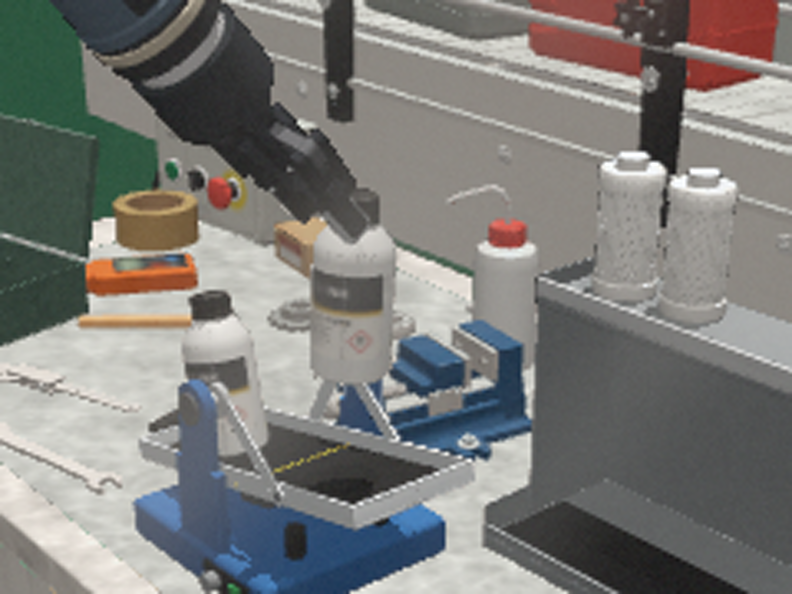

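View pics/t12.png

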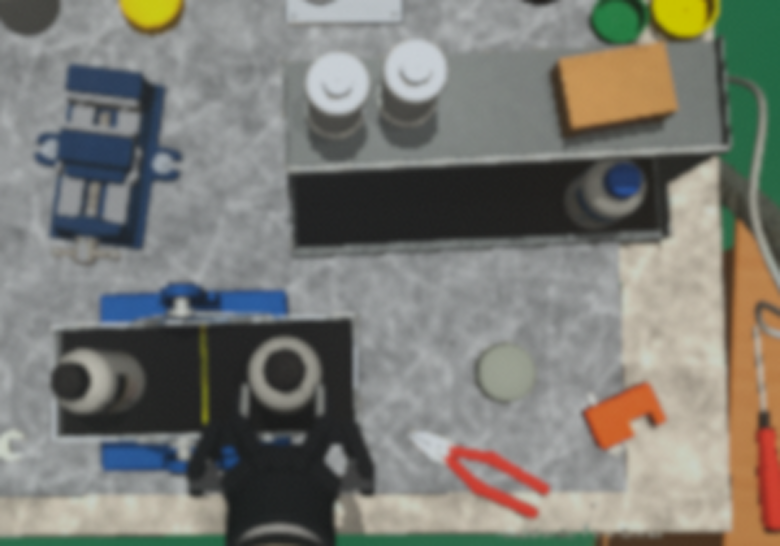

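Run:
```python
from plan import *
f=env.grab_frame("wrist"); t=env.grab_frame("top"); s=env.grab_frame("scene")
T=lambda u,v:(220+u/2.6,130+v/2.6);S=lambda u,v:(180+u/3.3,110+v/3.3)
print(plane(t,*T(71,379),191.3),plane(s,*S(210,301),191.3)); 
print(proj(f,(456,331.6,191.3),True),tri(ray(t,*T(71,379)),ray(s,*S(210,301))))
save("w12c",f["color"],(380,0,620,180),3.3)
plan(tp(-88,-.2,30,93.9),tp(-88,-.2,8,93.9),tp(-88,-.2,3,93.9))
```

```text
[453.8 325.2 191.3] [446.8 315.6 191.3]
(np.float64(572.6490343559128), np.float64(163.77057198832236)) (array([453.6, 326.3, 186.5]), [0.32755229950627457, 0.32755229950626435])
t 17.45 tcp [461.6 141.5 278.2] grasp [456.4 141.6 284.3] F [-0.5 -0.1 -2.3] gap 48.9
(456, np.float64(158.0), np.float64(220.3)) -> [41.5, 15.3, 48.6] [8.62, -0.03, -7.52]
(456, np.float64(153.6), np.float64(198.7)) -> [55.3, 10.9, 65.2] [8.62, -0.03, -7.52]
(456, np.float64(152.6), np.float64(193.8)) -> [58.5, 9.9, 69.0] [8.62, -0.03, -7.52]
```

View pics/w12c.png

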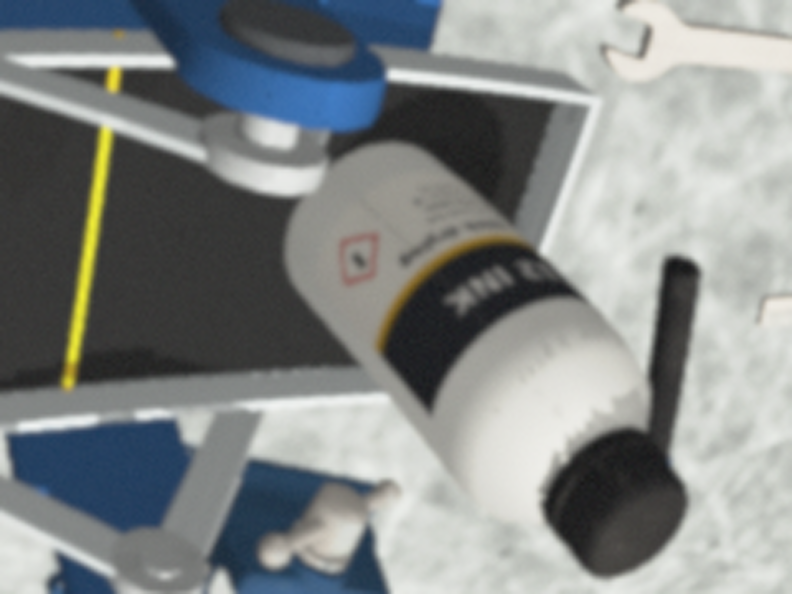

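Run:
```python
from plan import *
f=env.grab_frame("wrist"); t=env.grab_frame("top")
T=lambda u,v:(220+u/2.6,130+v/2.6)
print(plane(f,400.9,116.7,81.4,True),plane(f,415.5,21.2,81.4,True))
print(plane(t,*T(205,330),81.4),plane(t,*T(206,430),81.4))
print(proj(f,(456,Y0+.98*88-70*.1987,64),True))
```

```text
[508.8 222.2  81.4] [410.4 220.6  81.4]
[501.4 217.4  81.4] [406.1 216.6  81.4]
(np.float64(489.6534050995242), np.float64(69.00793235988235))
```

>>> move_arm(
  slide=[
    [10,4,12],
    [22,8,25],
    [32,12,37],
    [41.5,15.3,48.6],
    [46,14,54],
    [51,12,60],
    [55.3,10.9,65.2],
    [55.3,10.9,65.2],
    [55.3,10.9,65.2],
    [55.3,10.9,65.2],
  ],
  rot=[
    [2.2,0,-1.9],
    [4.3,0,-3.8],
    [6.5,0,-5.7],
    [8.62,0,-7.52],
    [8.62,0,-7.52],
    [8.62,0,-7.52],
    [8.62,0,-7.52],
    [8.62,0,-7.52],
    [8.62,0,-7.52],
    [8.62,0,-7.52],
  ],
  gripper=[-1,-1,-1,-1,-1,-1,-1,-1,-1,-1],
)

```text
time_s: 18.55
position: [461.1, 153.8, 193.6]
tcp_rot: [[-0.765, -0.002, 0.644], [-0.129, 0.98, -0.15], [-0.631, -0.198, -0.751]]
force: [0.4, -0.1, -1.9]
finger_gap: 49.0
```

Run:
```python
from plan import *
f=env.grab_frame("wrist"); save("w13",f["color"])
f=env.grab_frame("scene"); save("s13",f["color"],(180,110,420,290),3.3)
plan(*[tp(-88,th,h,93.9) for th,h in [(-.2,4),(-.2,1),(-.17,0),(-.14,0),(-.11,0),(-.08,0),(-.05,0),(-.02,0),(0,0)]])
```

```text
t 18.65 tcp [461.1 153.9 193.4] grasp [455.9 155.1 199.4] F [-0.2  0.5 -1.9] gap 48.4
(456, np.float64(152.8), np.float64(194.8)) -> [3.2, -1.4, 3.9] [0.12, 0.05, 0.08]
(456, np.float64(152.2), np.float64(191.9)) -> [5.1, -1.4, 6.1] [0.12, 0.05, 0.08]
(456, np.float64(150.8), np.float64(188.4)) -> [7.4, -1.9, 9.0] [-1.2, 0.05, 1.18]
(456, np.float64(149.7), np.float64(185.9)) -> [9.2, -2.3, 11.0] [-2.51, 0.05, 2.29]
(456, np.float64(148.7), np.float64(183.4)) -> [10.9, -2.6, 13.0] [-3.83, 0.05, 3.39]
(456, np.float64(147.7), np.float64(180.9)) -> [12.5, -2.9, 15.0] [-5.14, 0.05, 4.5]
(456, np.float64(146.8), np.float64(178.3)) -> [14.3, -3.1, 17.1] [-6.46, 0.04, 5.6]
(456, np.float64(146.0), np.float64(175.7)) -> [16.0, -3.1, 19.1] [-7.78, 0.04, 6.71]
(456, np.float64(145.5), np.float64(173.9)) -> [17.2, -3.2, 20.6] [-8.65, 0.04, 7.45]
```

View pics/w13.png

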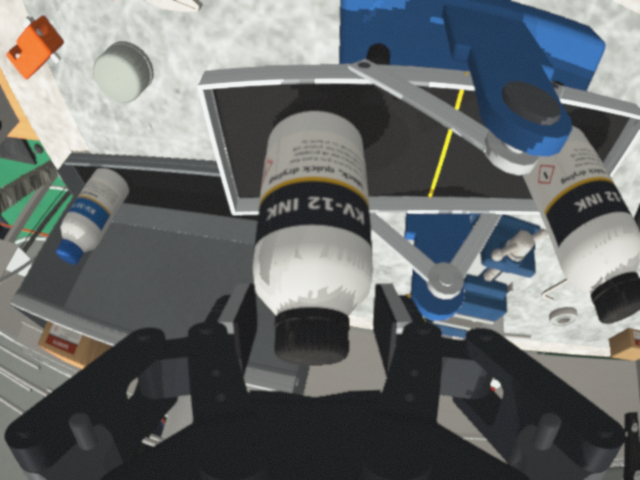

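View pics/s13.png

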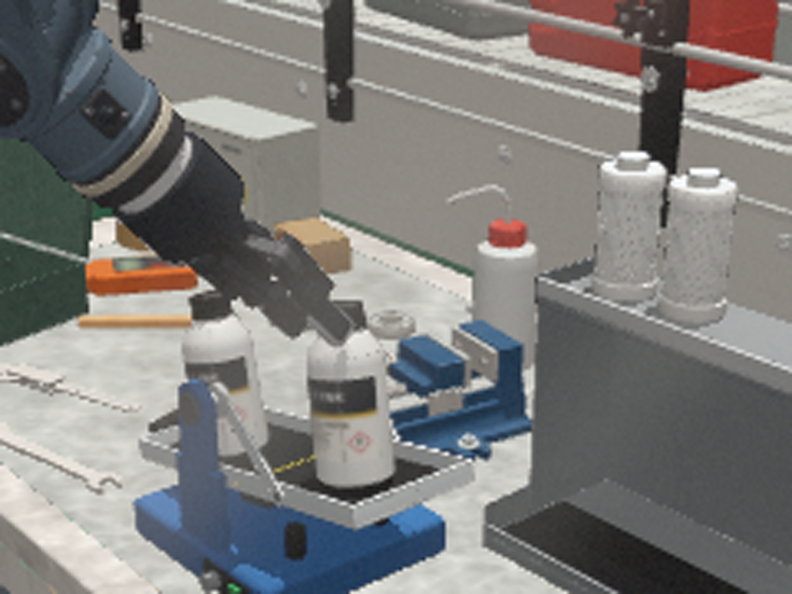

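>>> move_arm(
  slide=[
    [1.6,-1,2],
    [3.2,-1.4,3.9],
    [4.2,-1.4,5],
    [5.1,-1.4,6.1],
    [6.3,-1.7,7.6],
    [7.4,-1.9,9],
    [8.3,-2.1,10],
    [9.2,-2.3,11],
    [10,-2.5,12],
    [10.9,-2.6,13],
    [11.7,-2.8,14],
    [12.5,-2.9,15],
    [13.4,-3,16],
    [14.3,-3.1,17.1],
    [15.2,-3.1,18.1],
    [16,-3.1,19.1],
    [17.2,-3.2,20.6],
    [17.2,-3.2,20.6],
    [17.2,-3.2,20.6],
  ],
  rot=[
    [0,0,0],
    [0.1,0,0.1],
    [0.1,0,0.1],
    [0.1,0,0.1],
    [-0.5,0,0.6],
    [-1.2,0,1.2],
    [-1.8,0,1.7],
    [-2.5,0,2.3],
    [-3.1,0,2.8],
    [-3.8,0,3.4],
    [-4.4,0,4],
    [-5.1,0,4.5],
    [-5.8,0,5],
    [-6.5,0,5.6],
    [-7.1,0,6.2],
    [-7.8,0,6.7],
    [-8.65,0,7.45],
    [-8.65,0,7.45],
    [-8.65,0,7.45],
  ],
  gripper=[-1,-1,-1,-1,-1,-1,-1,-1,-1,-1,-1,-1,-1,-1,-1,-1,-1,-1,-1],
)

```text
time_s: 20.55
position: [460.9, 145.1, 167.2]
tcp_rot: [[-0.766, 0.0, 0.643], [-0.0, 1.0, -0.001], [-0.643, -0.001, -0.766]]
force: [-1.3, 1.1, 1.0]
finger_gap: 49.1
```

Run:
```python
from plan import *
f=env.grab_frame("wrist"); save("w14",f["color"])
f=env.grab_frame("scene"); save("s14",f["color"],(180,110,420,290),3.3)
t=env.grab_frame("top"); save("t14",t["color"],(220,130,520,340),2.6)
plan(tp(-88,0,0,93.9))
```

```text
t 20.7 tcp [460.9 145.4 167.1] grasp [455.7 145.4 173.3] F [-1.1  1.3  1.4] gap 48.6
(456, np.float64(145.5), np.float64(173.9)) -> [-0.6, 0.1, -0.3] [-0.04, -0.01, 0.05]
```

View pics/w14.png

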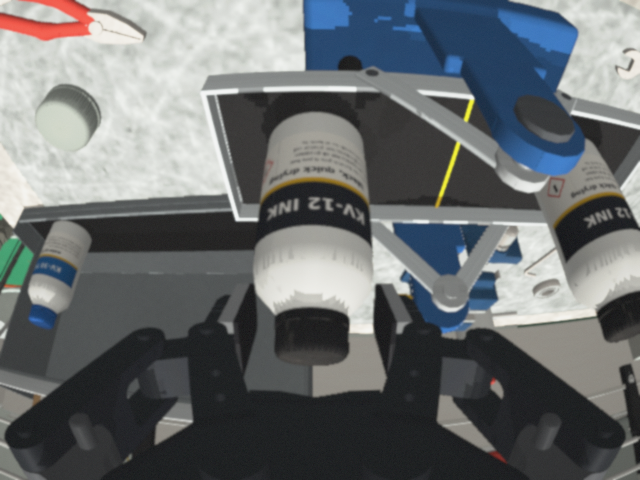

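View pics/s14.png

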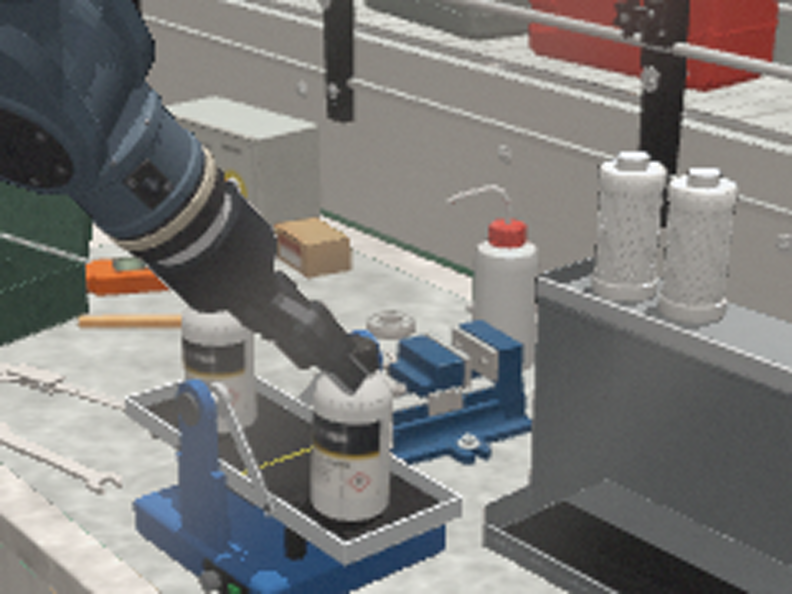

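View pics/t14.png

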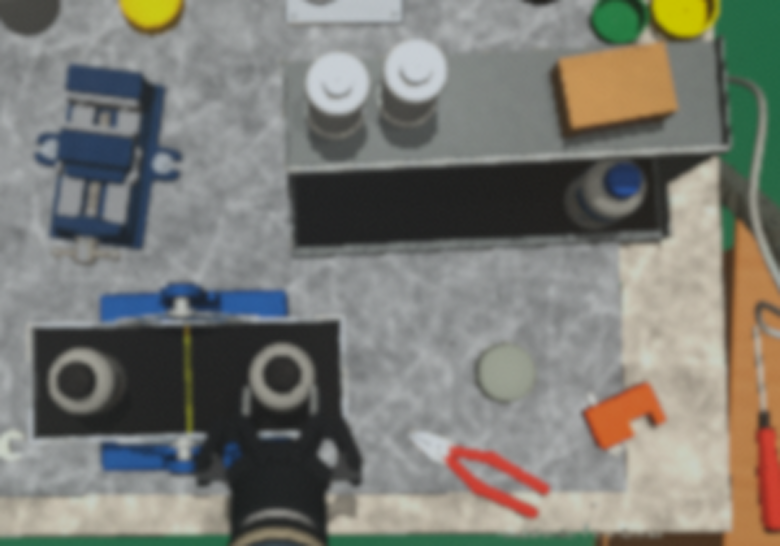

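>>> move_arm(
  slide=[
    [-0.6,0,-0.8],
    [-1.3,0,-1.5],
    [-1.3,0,-1.5],
    [-1.3,0,-1.5],
    [-1.3,0,-1.5],
  ],
  rot=[
    [0,0,0],
    [0,0,0],
    [0,0,0],
    [0,0,0],
    [0,0,0],
  ],
  gripper=[-1,-1,-1,-1,-1],
)

```text
time_s: 21.2
position: [460.8, 145.3, 169.0]
tcp_rot: [[-0.766, -0.0, 0.642], [-0.001, 1.0, -0.001], [-0.642, -0.001, -0.766]]
force: [0.5, -0.9, -0.6]
finger_gap: 48.8
```

```bash
cat >> plan.py <<'E'
def line():
    t=env.grab_frame("top"); h=cv2.cvtColor(t["color"],cv2.COLOR_RGB2HSV); m=cv2.inRange(h,(20,110,90),(35,255,255))
    k=np.zeros_like(m);k[240:310,270:320]=m[240:310,270:320]; v,u=np.nonzero(k); return float(np.mean(u)),len(u),t
E
python3 - <<'E'
from plan import *
plan()
print(line()[:2],"level ref 292.52")
plan()
E
```

```text
t 21.2 tcp [460.8 145.3 169. ] grasp [455.7 145.3 175.1] F [ 0.5 -0.9 -0.6] gap 48.8
(292.52272727272725, 44) level ref 292.52
t 21.25 tcp [460.8 145.3 168.9] grasp [455.6 145.3 175.1] F [ 0.5 -0.7 -0.7] gap 48.9
```

Tray level (the line's mean column, 292.52, equals the reference) and the wrist force is almost zero, so I'll release.

>>> move_arm(
  slide=[
    [0,0,0],
    [0,0,0],
    [0,0,0],
    [0,0,0],
    [0,0,0],
    [0,0,0],
    [0,0,0],
    [0,0,0],
    [0,0,0],
  ],
  rot=[
    [0,0,0],
    [0,0,0],
    [0,0,0],
    [0,0,0],
    [0,0,0],
    [0,0,0],
    [0,0,0],
    [0,0,0],
    [0,0,0],
  ],
  gripper=[0.25,0.3,0.35,0.4,0.5,0.7,1,1,1],
)

```text
time_s: 22.15
position: [460.9, 145.4, 169.1]
tcp_rot: [[-0.766, -0.0, 0.643], [-0.001, 1.0, -0.0], [-0.643, -0.001, -0.766]]
force: [-0.2, 0.2, 0.5]
finger_gap: 85.1
```

>>> move_arm(
  slide=[
    [0,0,-8],
    [0,0,-20],
    [0,0,-40],
    [0,0,-75],
    [0,0,-110],
    [0,0,-145],
    [0,0,-170],
    [0,0,-170],
    [0,0,-170],
    [0,0,-170],
    [0,0,-170],
  ],
  rot=[
    [0,0,0],
    [0,0,0],
    [0,0,0],
    [0,0,0],
    [0,0,0],
    [0,0,0],
    [0,0,0],
    [0,0,0],
    [0,0,0],
    [0,0,0],
    [0,0,0],
  ],
  gripper=[1,1,1,1,1,1,1,1,1,1,1],
)

```text
time_s: 23.25
position: [351.7, 144.9, 298.2]
tcp_rot: [[-0.767, 0.001, 0.642], [-0.001, 1.0, -0.002], [-0.642, -0.002, -0.767]]
force: [-0.3, -0.6, 0.1]
finger_gap: 85.6
```

Run:
```python
from plan import *
plan()
l=line(); print(l[:2],"level ref 292.52"); save("t15",l[2]["color"],(220,130,520,340),2.6)
f=env.grab_frame("wrist"); save("w15",f["color"])
f=env.grab_frame("scene"); save("s15",f["color"],(180,110,420,290),3.3)
```

```text
t 23.25 tcp [351.7 144.9 298.2] grasp [346.5 144.9 304.3] F [-0.3 -0.6  0.1] gap 85.6
(292.52777777777777, 36) level ref 292.52
```

View pics/w15.png

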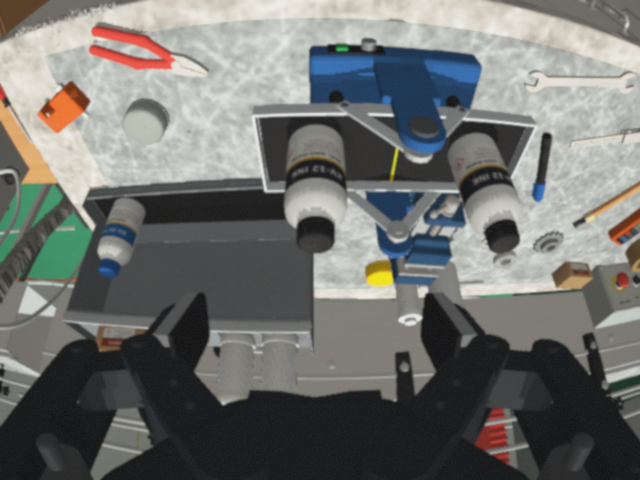

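View pics/s15.png

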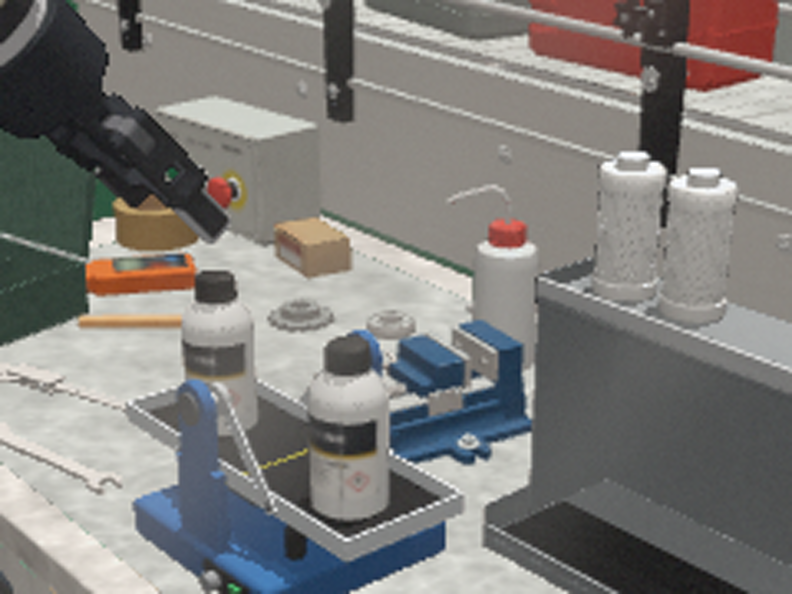

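View pics/t15.png

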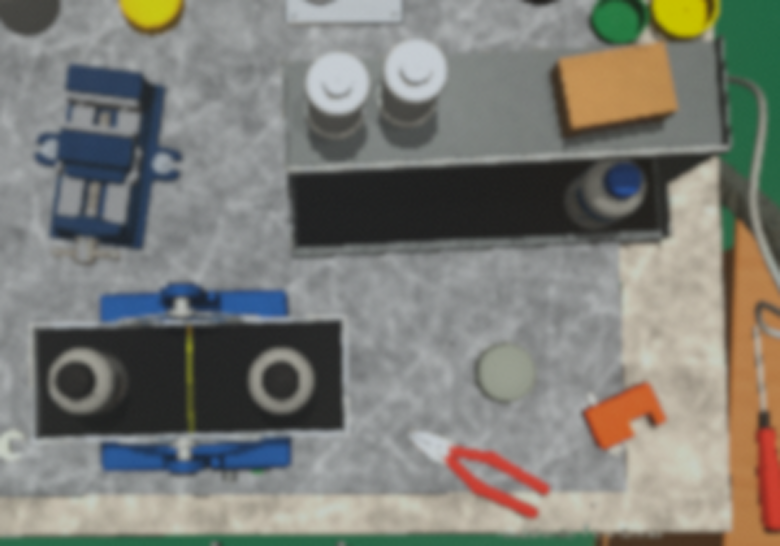

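Run:
```python
from plan import *
t=env.grab_frame("top");T=lambda u,v:(220+u/2.6,130+v/2.6)
a=plane(t,*T(75,382),210);b=plane(t,*T(281,380),210); print(a,b,a[1]-Y0,Y0-b[1])
A=cv2.imread("pics/topc.png",0).astype(np.float32);
save("tn",t["color"],(220,130,520,340),2.6);B=cv2.imread("pics/tn.png",0).astype(np.float32)
for n,(x0,y0,x1,y1) in {"right rim":(325,315,360,440),"left rim":(20,315,48,440),"line":(170,335,210,425),"fixed ref":(470,340,540,410)}.items():
    print(n,cv2.phaseCorrelate(A[y0:y1,x0:x1].copy(),B[y0:y1,x0:x1].copy(),cv2.createHanningWindow((x1-x0,y1-y0),cv2.CV_32F)))
plan()
```

```text
[450.9 318.2 210. ] [451.3 142.5 210. ] 84.73709992713839 90.96532116515485
right rim ((-0.26822162036938835, 0.5147046273765028), 0.42472245830959743)
left rim ((0.051708422815101684, 0.7710094057835732), 0.6921858103434245)
line ((-0.33925308379122043, 0.4466905432223811), 0.36015903446409436)
fixed ref ((0.010196334616253466, 0.01767444462171852), 0.908105104793737)
t 23.45 tcp [351.8 145.1 298.8] grasp [346.6 145.1 304.9] F [-0.5  0.2 -0.1] gap 85.6
```

Run:
```python
from plan import *
f=env.grab_frame("wrist"); save("w16",f["color"],(240,90,560,270),2.5)
for p in [(456,145.5,210),(456,321.5,210),(505,233.5,80)]: print(np.array(proj(f,p,True)), (np.array(proj(f,p,True))-[240,90])*2.5)
print(line()[0],env.read_state()["time_s"])
```

```text
[315.9 245.8] [189.8 389.6]
[503.8 245.5] [659.5 388.7]
[389.8 177.9] [374.4 219.7]
292.52777777777777 23.55
```

View pics/w16.png

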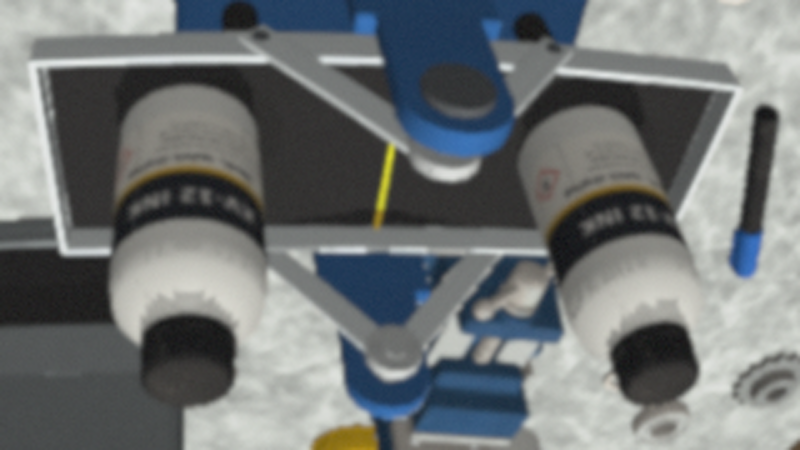

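The wrist view agrees with predicted positions to 1–2 mm, and the tray is level and still. Handing in.

```bash
python3 -c "
from station import env
print(env.sign_off())"
```

```text
the job is handed in; nothing more can be done
None
```

Both black-capped bottles now stand on the rocker tray, 88 mm either side of the yellow line by the arm's positions, and the tray hangs level. I signed off at about 23.6 s with the gripper open and clear of everything.

I gripped each bottle from the front at 40° tilt and lifted it over the rack's lip. The left one was set down with the tray tipped to its bumper. The right one was set down on the raised side and followed the tray back to level before release. The highest force I read was about 11 N, while pressing the first bottle down to the bumper.

**Last checks:**
- **Level:** the yellow line sits at the same image column as at the start. A finer image comparison gives about 0.004 rad of tilt.
- **Wrist camera:** the line and both caps are within about 1–3 mm of where 88 mm each side predicts.
- **Bystanders:** the blue-capped bottle still stands in the rack. The clamp, grey closure, marker and cutters look unmoved.

**One disagreement:** the top view's cap positions give 85 mm on the left and 91 mm on the right. That view had also read about 3 mm to one side on bottles while they were held in the gripper. I trusted the arm and wrist readings, which fit the level tray.

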